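# Change over the handhelds on the rig hall's charging bench

## Task

Change over the handhelds on the charging bench: take the charged radio (green light) out of the radio dock and stand it squarely inside the outline on the ready mat, put the flat radio (red light) in the radio dock in its place, and put the torch in its round cup and the work lamp in its own dock. Each must stand upright and fully down in its dock, with the radio and the lamp facing the front of their docks. Set things down rather than dropping them, knock nothing over, and leave the mug and the circuit board where they are.

Things in the scene. Friction and masses are not known exactly. Their poses are not given: they have to be found in the camera images.
- charged_radio: Two-way radio, upright: dark body 30 (x) x 56 (y) x 90 mm tall, 0.21 kg. On top: stub antenna (at y=+18 mm, top at 115), knob (y=-18, top at 101), between them a round green (charged) light. Grille on the front (-x), contacts on the back. Grip its 30 mm thickness 60-80 mm above the foot. Origin: foot centre; z up. Starts in the radio dock, foot 12 mm above the bench.
- flat_radio: Two-way radio, upright: dark body 30 (x) x 56 (y) x 90 mm tall, 0.21 kg. On top: stub antenna (at y=+18 mm, top at 115), knob (y=-18, top at 101), between them a round red (flat) light. Grille on the front (-x), contacts on the back. Grip its 30 mm thickness 60-80 mm above the foot. Origin: foot centre; z up. Starts on the bench, front within 35 degrees of world -x.
- torch: Round inspection torch standing on its tail on the bench: aluminium barrel with dark rings, 36 mm diameter, head 40 mm diameter from 82 to 108 mm (its top, with a pale lens, amber in the middle), 0.22 kg. Origin: centre of its tail; z up along the barrel; it may be turned any way about it.
- work_lamp: LED work lamp, upright on the bench: dark foot 44 (x) x 64 (y) x 18 mm, hinge up to 31, orange panel 22 thick (x), 52 wide (y), from 20 to 112 high; 0.26 kg. White LED face is the front (-x), within 35 degrees of world -x at the start. Grip the panel's 22 mm thickness 70-95 mm above the foot. Origin: centre of the foot's underside; z up.
- radio_dock: Pale grey radio charger, green light strip: 102 x 88 mm (x, y), rim 40 high. Pocket 38 x 64 mm (x, y), floor 12 above the bench, walls straight to 24, then a dark collar flaring 9 a side. A radio stands in it, front to dock front (axes alike). Origin: middle of the whole underside; front: the low apron with the light strip (own -x); pocket centre 20 mm from the origin along own +x. Fixed.
- lamp_dock: Pale grey work lamp charger, amber light strip: 116 x 96 mm (x, y), rim 40 high. Pocket 52 x 72 mm (x, y), floor 12 above the bench, walls straight to 24, then a dark collar flaring 9 a side. The lamp stands in it, front to dock front (axes alike). Origin: middle of the whole underside; front: the low apron with the light strip (own -x); pocket centre 20 mm from the origin along own +x. Fixed.
- torch_dock: Torch charger: pale grey base 120 (x) x 84 (y) mm, amber light strip on the 22 mm high apron, dark round cup of inner diameter 48 mm widening upward, rim 40 above the bench, cup floor 12 above it. The torch stands in the cup on its tail. Origin: middle of the whole underside; front: the low apron with the light strip (own -x); cup centre 20 mm from the origin along own +x. Fixed.
- ready_mat: Black rubber mat 120 (x) x 140 (y) mm, 4 mm thick, fixed to the bench, with a thin white rectangular outline 56 (x) x 84 (y) mm at its middle and a green dot beside it (+y): the place for a charged radio, its width along the outline's long side. Origin: centre of its underside; z up.
- mug: Bystander: blue ceramic mug, 80 mm diameter, 92 mm tall, loose on the bench. Origin: centre of its underside; z up.
- riser_board: Bystander: green riser circuit board lying flat, 128 by 44 mm, 15 mm high, loose on the bench. Origin: centre of its underside; z up.
Mind the look-alikes: they are no part of the job. Leave any turquoise look-alike of the work_lamp alone.

How it is judged:
At the end, for the whole second after the job is handed in: Charged radio upright on the mat, within 16 mm (x), 17 mm (y) and 0.4 rad of the outline; flat radio, torch and lamp upright (0.12 rad) in their docks, within 11 mm of the pocket centre and 5 mm of its floor, radio and lamp facing the dock front; all at rest (x of charged_radio in the frame of ready_mat between -0.016 and 0.016 m and y of charged_radio in the frame of ready_mat between -0.017 and 0.017 m and z of charged_radio in the frame of ready_mat between 0 and 0.009 m and angle between the y axis of charged_radio and the y axis of ready_mat, either way round below 0.4 rad and x of flat_radio in the frame of radio_dock between 0.009 and 0.031 m and y of flat_radio in the frame of radio_dock between -0.011 and 0.011 m and z of flat_radio in the frame of radio_dock between 0.007 and 0.017 m and x of radio_dock in the frame of flat_radio below -0.005 m and x of torch in the frame of torch_dock between 0.009 and 0.031 m and y of torch in the frame of torch_dock between -0.011 and 0.011 m and z of torch in the frame of torch_dock between 0.007 and 0.017 m and x of work_lamp in the frame of lamp_dock between 0.009 and 0.031 m and y of work_lamp in the frame of lamp_dock between -0.011 and 0.011 m and z of work_lamp in the frame of lamp_dock between 0.007 and 0.017 m and x of lamp_dock in the frame of work_lamp below -0.005 m and angle between each of charged_radio, flat_radio, torch, work_lamp's own z axis and vertical below 0.12 rad and linear speed of each of charged_radio, flat_radio, torch, work_lamp below 0.03 m/s and angular speed of each of charged_radio, flat_radio, torch, work_lamp below 0.3 rad/s); the robot touches nothing.
It fails at once if a radio, the torch or the work lamp is knocked over (angle between any of charged_radio, flat_radio, torch, work_lamp's own z axis and vertical above 0.8 rad).
It fails at once if a handheld is dropped (falls free, faster than 0.8 m/s) ((linear speed of charged_radio above 0.8 m/s and contact force between the fingers and charged_radio below 0.05 N) or (linear speed of flat_radio above 0.8 m/s and contact force between the fingers and flat_radio below 0.05 N) or (linear speed of torch above 0.8 m/s and contact force between the fingers and torch below 0.05 N) or (linear speed of work_lamp above 0.8 m/s and contact force between the fingers and work_lamp below 0.05 N)).
It fails at once if the mug is pushed more than 30 mm or tipped (distance of mug from where it was at the start of the episode above 0.03 m or angle between mug's own z axis and vertical above 0.5 rad).
It fails at once if the riser board is moved more than 30 mm (distance of riser_board from where it was at the start of the episode above 0.03 m).
It also fails if it takes over 106 s, if anything falls off the work surface, if the arm or the gripper's body presses on something with over 40 N, if the wrist force passes 120 N, or if a joint passes its speed limit or range.

## Robot

A 6-joint arm with a two-finger parallel gripper is mounted at the origin on the work surface. World frame = base frame: x ahead of the robot, y to its left, z up, the work surface at z = 0. Lengths are in m, angles in rad, forces in N, time in s.
With the tool pointing down it reaches from about 0.275 to 0.85 m from the base axis. Payload 5.2 kg.
Tool frame: the origin (TCP) lies midway between the tips of the shut fingers; the grasp point (between the pads) lies 19 mm behind it; z points along the fingers, y is the direction in which the jaws open and shut (so a half turn about z gives the same grasp; the last joint's range is limited). The gripper opens to 85 mm and grips with 20 to 120 N. Pads are 22 mm wide; open, the fingers measure 114 mm over their backs; the gripper's body (76 mm by 85 mm) begins 54 mm behind the grasp point. The pads swing forward as they close: fully open they stand 13 mm farther back than shut.
Start: joints at [-1.354, 0.259, 1.535, -0, 1.348, -0.203], TCP at [0.224, -0.502, 0.203] pointing down, gripper open.
Joint ranges: [-3.14, 3.14], [-0.91, 2.08], [0.19, 2.58], [-1.22, 4.36], [0.22, 2.71], [-3.12, 3.12]. Speed limits (rad/s): [2.57, 2.57, 3.14, 3.14, 3.14, 3.14].

## Interface

Orientations are given as a unit quaternion [x, y, z, w].
In Python, from station import * gives the robot as it stands.
- The arm moves only by the tool servo_tool, never from a script. Its argument "rows" is one flat list of numbers, 7 for each row, row after row: the opening in per cent of the stroke, from 0 (shut) to 100 (fully open), then the shift along the tool's x, y, z in mm, then the turn, a rotation vector about the tool's x, y, z in degrees. In form: [gripper, x, y, z, ax, ay, az, gripper, x, y, z, ax, ay, az, ...]. A call has 1 to 8 rows; each row is the pose to reach, as a shift and turn from the pose measured when the call began, along the tool's axes at that moment; what a row does not reach only later rows make up. A row lasts 1/12 s, in which the tool goes at most 41.7 mm and 7.16 degrees, less where a joint would pass 70% of its speed; a pose out of reach is approached as far as the arm can. A call with a gripper value outside its range is refused whole. The fingers move at their own pace and stop on an object; "grip_force" is the grip in N (left out, the last holds). Time passes only in rows, so rows that repeat a pose let the fingers close. It gives the time, the measured TCP pose, the force and the opening at its end, in the units of the state.
- get_obs(): the state, without advancing time (a new reading comes with each control period).
- camera(name): name is "side" or "top"; returns the picture (420x560x3 uint8, blue, green, red); there is no depth.
- get_calibration(name): a dict with "fx", "fy", "cx", "cy" (pixels), "rvec" (rotation vector, rad) and "tvec" (3), from world to camera coordinates, as OpenCV has them. Camera axes: x right, y down, z forward; pixel columns grow to the right and rows downward; lengths in m; the calibration is good to about 2 mm. A picture is of the moment at which its call begins. get_calibration takes no time and is no camera call.
- finish_job(): hands the job in, once; it reports no verdict.
Trained networks look in the newest picture that a camera, given by its name, has taken for a name from the list of things; names that differ only in an ending like _2 or _b are one class to them, and where a whole thing is asked for, a point or a joint stands for the part that bears it (a point fixed in the world has none). Each returns a list of dicts, best first, with "conf" (0 to 1); they miss things now and then, are a little off and sometimes report something else, mostly with a low value. They report only what shows in the picture. A call takes as long as a camera call. They do not tell look-alikes from the thing itself.
- boxes_of(camera, name): "rect" ([left, top, right, bottom] in pixels, round what is visible of it).
- silhouettes(camera, name): "mask" (420x560 bool, what is visible of it) and "rect" ([left, top, right, bottom] in pixels, round what is visible of it).
- spot_point(camera, name): "uv" ([column, row] in pixels: a listed point, or the origin of a listed thing).
The state is a dict: "time_s": time; "q": joint angles; "dq": joint speeds; "joint_efforts": joint torques, N m; "position": TCP position; "tcp_rot": TCP orientation; "wrist_force": force on the tool from outside, world axes, zero at the start; "wrist_torque": the same for the moment, N m; "gripper_width": finger opening in m.
Only numpy, scipy, OpenCV 4.12 (cv2) and the standard library are available. Lean on these libraries where they do the work, as an engineer would, in place of code of your own. Each camera call takes 0.05 s, during which the arm holds its last target.

## Working session

There is one attempt and no reset: what is moved stays moved. The work goes in short steps, Python scripts to look and compute and a tool call to move; the robot and the scene stay as the last step left them, time stands still between calls to the robot, and variables do not carry over. Pictures are saved under pics/ and viewed, and the job is handed in when it is done.

Besides the shell and the picture viewer there is one more tool, called after "Request:" as name(argument=value, ...) on one line, values as JSON. servo_tool: Moves the arm, as the interface text tells. Its arguments: {"type":"object","properties":{"rows":{"type":"array"},"grip_force":{"type":"number"}},"required":["rows"]}

```bash
ls; mkdir -p pics
python3 - <<'E'
from station import *
import cv2
for c in("top","side"):
    im=camera(c); cv2.imwrite(f"pics/{c}0.png",im); k=get_calibration(c); print(c,k)
    for n in ["charged_radio","flat_radio","torch","work_lamp","radio_dock","lamp_dock","torch_dock","ready_mat","mug","riser_board"]:
        print(n,[([round(float(v)) for v in d["uv"]],round(d["conf"],2)) for d in spot_point(c,n)][:3],[([round(float(v)) for v in d["rect"]],round(d["conf"],2)) for d in boxes_of(c,n)][:3])
print(get_obs())
E
```

```text
pics
top {'fx': 498.9380693678247, 'fy': 498.9380693678247, 'cx': 277.9449864580509, 'cy': 206.50251079941103, 'rvec': array([ 2.17227061, -2.21710871,  0.02706852]), 'tvec': array([0.02590852, 0.59984174, 1.10328301])}
charged_radio [([281, 172], 0.73)] [([268, 160, 296, 180], 0.79)]
flat_radio [([234, 283], 0.85)] [([218, 272, 250, 297], 0.79)]
torch [([203, 190], 0.93)] [([187, 177, 212, 202], 0.97)]
work_lamp [([368, 196], 0.65), ([403, 126], 0.6), ([355, 143], 0.59)] [([388, 107, 429, 141], 0.95), ([352, 182, 389, 213], 0.82), ([440, 164, 469, 222], 0.67)]
radio_dock [([364, 197], 0.53)] [([260, 157, 304, 212], 0.82)]
lamp_dock [([144, 265], 0.63)] [([114, 236, 173, 301], 0.9)]
torch_dock [([340, 280], 0.68), ([205, 191], 0.45)] [([315, 251, 365, 314], 0.56), ([438, 163, 471, 217], 0.48)]
ready_mat [([422, 269], 0.64)] [([389, 241, 454, 296], 0.65)]
mug [([116, 201], 0.77)] [([82, 179, 136, 228], 0.72)]
riser_board [([453, 194], 0.71)] []
side {'fx': 451.66334780675936, 'fy': 451.66334780675936, 'cx': 271.82254504423213, 'cy': 212.58655664829962, 'rvec': array([ 0.32298259, -2.8
[... 952 characters left out ...]
 2.1, 'q': array([-1.35380820e+00,  2.58623681e-01,  1.53501861e+00, -7.64799155e-06,
        1.34799336e+00, -2.02781968e-01]), 'dq': array([ 2.21950882e-04,  1.36051303e-03,  1.24103845e-03,  7.55600136e-04,
        3.65308812e-05, -5.32219523e-04]), 'joint_efforts': array([-4.10354323e-04, -4.45915639e+01, -2.90891379e+01, -2.03530699e-04,
        8.28884549e-04, -3.35145296e-05]), 'position': array([ 0.22417976, -0.50223415,  0.2025895 ]), 'tcp_rot': array([ 9.78054695e-01,  2.08348300e-01, -3.88205718e-06, -2.14702216e-05]), 'wrist_force': array([-0.30344415,  0.19381419, -0.44965269]), 'wrist_torque': array([-0.01512017, -0.05317489,  0.03702737]), 'gripper_width': 0.08507305410815207}
```

Run:
```python
import cv2
im=cv2.imread("pics/top0.png"); cv2.imwrite("pics/top0a.png",cv2.resize(im[90:330,70:280],None,fx=2.5*1.4,fy=2.5,interpolation=2) if 0 else cv2.resize(im[150:330,70:310],None,fx=3.3,fy=3.3,interpolation=2))
cv2.imwrite("pics/top0b.png",cv2.resize(im[90:320,250:490],None,fx=2.6,fy=2.6,interpolation=2))
im=cv2.imread("pics/side0.png");cv2.imwrite("pics/side0a.png",cv2.resize(im[100:390,190:390],None,fx=2,fy=2,interpolation=2))
```

```text
(no output)
```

View pics/top0.png

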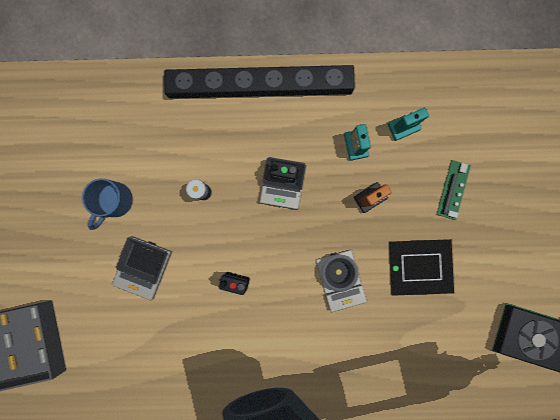

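View pics/top0a.png

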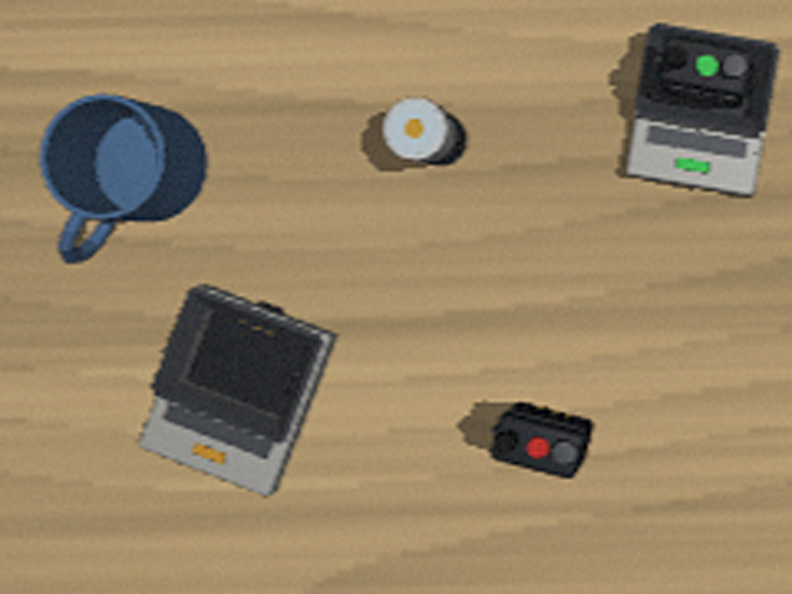

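View pics/top0b.png

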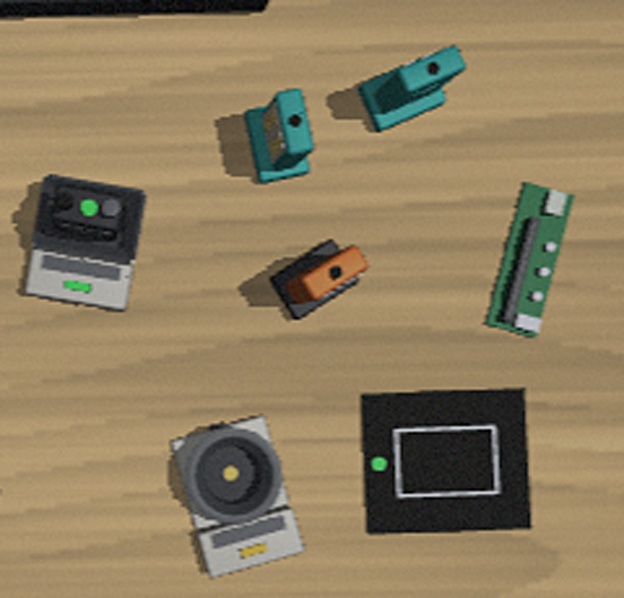

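View pics/side0a.png

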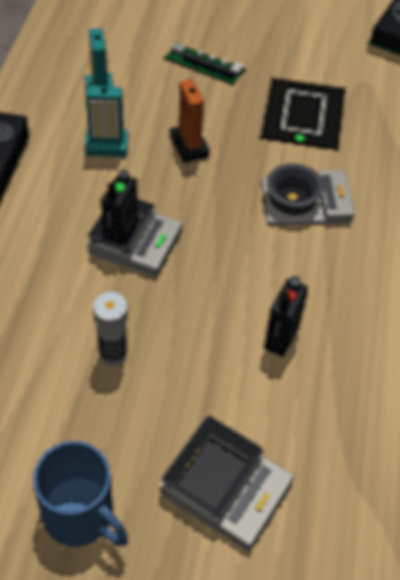

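```bash
cat > h.py <<'E'
import numpy as np, cv2
from station import *
from scipy.optimize import least_squares, minimize
from scipy.spatial.transform import Rotation as R
K={c:get_calibration(c) for c in("top","side")}
def proj(c,P):
    k=K[c];A=np.array([[k['fx'],0,k['cx']],[0,k['fy'],k['cy']],[0,0,1.]])
    return cv2.projectPoints(np.asarray(P,float).reshape(-1,1,3),k['rvec'],k['tvec'],A,None)[0].reshape(-1,2)
def ray(c,uv,z):
    k=K[c];Rm=cv2.Rodrigues(k['rvec'])[0];C=-Rm.T@k['tvec']
    d=Rm.T@np.array([(uv[0]-k['cx'])/k['fx'],(uv[1]-k['cy'])/k['fy'],1]);return C+d*(z-C[2])/d[2]
def W(p,L,z0=0):
    x,y,t=p[:3];L=np.asarray(L,float);c,s=np.cos(t),np.sin(t)
    return np.c_[x+c*L[:,0]-s*L[:,1],y+s*L[:,0]+c*L[:,1],L[:,2]+z0]
def box(x0,x1,y0,y1,z0,z1): return np.array([[x,y,z] for x in(x0,x1) for y in(y0,y1) for z in(z0,z1)])*.001
def cyl(cx,cy,r,z0,z1): a=np.linspace(0,2*np.pi,24,endpoint=False);return np.array([[cx+r*np.cos(t),cy+r*np.sin(t),z] for t in a for z in(z0,z1)])*.001
M={'radio':[box(-15,15,-28,28,0,90),cyl(0,18,5.5,90,115),cyl(0,-18,7,90,101)],
'work_lamp':[box(-22,22,-32,32,0,18),box(-11,11,-26,26,20,112),box(-8,8,-15,15,18,31)],
'torch':[cyl(0,0,18,0,82),cyl(0,0,20,82,108)],
'ready_mat':[box(-60,60,-70,70,0,4)]}
def render(c,m,p,z0=0):
    im=np.zeros((420*4,560*4),np.uint8)
    for L in M[m]:
        h=cv2.convexHull(((proj(c,W(p,L,z0))+.5)*4).astype(np.float32)).astype(np.int32);cv2.fillConvexPoly(im,h,1)
    return cv2.resize(im.astype(np.float32),(560,420),interpolation=cv2.INTER_AREA)
def fitmask(masks,m,p0,z0=0):
    def f(p):
        s=0
        for c,k in masks.items():
            r=render(c,m,p,z0);s+=np.abs(r-k).sum()/k.sum()
        return s
    b=None
    for dt in(0,.15,-.15):
        q=minimize(f,[p0[0],p0[1],p0[2]+dt],method='Nelder-Mead',options=dict(initial_simplex=np.array([p0,np.add(p0,[.008,0,0]),np.add(p0,[0,.008,0]),np.add(p0,[0,0,.15])])+[0,0,dt],xatol=2e-4,fatol=1e-4))
        if b is None or q.fun<b.fun:b=q
    return b.x,b.fun
def fitkp(kps,p0,z0=0):
    def f(p): return np.concatenate([(proj(c,W(p,[np.array(L)*.001],z0))[0]-uv) for c,L,uv in kps])
    q=least_squares(f,p0,loss='soft_l1');return q.x,np.round(f(q.x),1)
E
python3 - <<'E'
from h import *
A=lambda U,V:((U+.5)/3.3-.5+70,(V+.5)/3.3-.5+150)
B=lambda U,V:((U+.5)/2.6-.5+250,(V+.5)/2.6-.5+90)
deg=lambda p:np.round([*p[:2],np.degrees(p[2])],4)
t="top"
print("rdock",*[*map(str,(lambda r:(deg(r[0]),r[1]))(fitkp([(t,(51,44,40),A(655,25)),(t,(51,-44,40),A(778,43)),(t,(-11,-44,40),A(765,135)),(t,(-11,44,40),A(635,118))],[.6,-.1,0])))])
print("ldock",*[*map(str,(lambda r:(deg(r[0]),r[1]))(fitkp([(t,(58,48,40),A(200,285)),(t,(58,-48,40),A(335,332)),(t,(-18,-48,40),A(275,445)),(t,(-18,48,40),A(155,395))],[.4,.3,-.3])))])
print("mat",*[*map(str,(lambda r:(deg(r[0]),r[1]))(fitkp([(t,(28,42,4),B(394,429)),(t,(28,-42,4),B(497,425)),(t,(-28,-42,4),B(499,493)),(t,(-28,42,4),B(398,497)),(t,(60,70,4),B(361,395)),(t,(60,-70,4),B(524,388)),(t,(-60,-70,4),B(530,528)),(t,(-60,70,4),B(367,533))],[.4,-.3,0])))])
print("cup",ray(t,B(231,474),.012),ray(t,B(230,474),.04),"side",ray("side",(190+294/2,100+196/2),.012),"strip",ray(t,B(253,551),.022))
print("gradio light",ray(t,A(707,65),.102),"ant/knob",ray(t,A(734,66),.113))
print("torch",ray(t,A(414,128),.108),ray("side",(190+110/2,100+305/2),.108))
for n,m,p0,im in [("flat_radio","radio",[.38,.1,-.2],0),("work_lamp","work_lamp",[.55,-.22,.5],0),("torch","torch",[.54,.16,0],0)]:
    ms={}
    for c in("top","side"):
        if 1: camera(c)
        e=proj(c,W(p0,[[0,0,.05]]))[0];best=None
        for d in silhouettes(c,n):
            mk=np.asarray(d['mask'],float)
            if mk.sum()<30: continue
            v,u=np.nonzero(mk);dist=np.hypot(u.mean()-e[0],v.mean()-e[1])
            if best is None or dist<best[0]:best=(dist,mk,d['conf'])
        print(n,c,best[0],best[2],best[1].sum());ms[c]=best[1]
        np.save(f"m_{n}_{c}.npy",best[1])
    for sub in(ms,{'top':ms['top']},{'side':ms['side']}):
        r=fitmask(sub,m,p0);print(n,list(sub),deg(r[0]),r[1])
E
```

```text
rdock [ 6.5030e-01  1.9000e-03 -9.4361e+00] [-2.  -0.1  0.6  0.1  0.5  0.3 -0.  -0.3]
ldock [  0.4699   0.3158 -22.2621] [-0.6 -0.2 -0.8  1.5  4.6 -0.   0.1 -0.9]
mat [ 0.459  -0.3031  0.9308] [ 0.5  0.4 -1.3  0.6 -0.9 -0.4  0.2 -0.6  0.  -0.5  0.2 -0.   0.5  0.1
  0.2  0.4]
cup [ 0.45201375 -0.11788422  0.012     ] [ 0.4546617  -0.11413478  0.04      ] side [ 0.44843697 -0.11973438  0.012     ] strip [ 0.38793332 -0.13376406  0.022     ]
gradio light [ 0.67303425 -0.00139197  0.102     ] ant/knob [ 0.67080217 -0.01804393  0.113     ]
torch [0.6370534  0.18135989 0.108     ] [0.63387723 0.18124899 0.108     ]
flat_radio top 26.965945167500553 0.88 540.0
flat_radio side 23.46894198490889 0.57 579.0
flat_radio ['top', 'side'] [  0.4362   0.1107 -14.3251] 0.17022404528881213
flat_radio ['top'] [  0.4367   0.111  -17.3807] 0.06469907407407408
flat_radio ['side'] [  0.4356   0.1083 -13.5784] 0.0795552677029361
work_lamp top 34.0013260493605 0.73 653.0
work_lamp side 24.372464158314617 0.83 556.0
work_lamp ['top', 'side'] [  0.6149  -0.1899 -81.9899] 0.9170387847455572
work_lamp ['top'] [   0.616    -0.1909 -147.0793] 0.08269525267993874
work_lamp ['side'] [ 0.6162 -0.1943 28.2554] 0.08711780575539568
torch top 46.834341980345826 0.68 389.0
torch side 41.410400489689884 0.64 529.0
torch ['top', 'side'] [ 5.74900e-01 -3.54000e-02  6.24586e+01] 3.729685017081266
torch ['top'] [ 5.66500e-01 -6.00000e-03  5.01375e+01] 1.7808483290488433
torch ['side'] [   0.9346   -1.4902 -384.7659] 1.0
```

```bash
cat > f2.py <<'E'
from h import *
deg=lambda p:np.round([*p[:2],np.degrees(p[2])],4)
M['lamp_dock']=[box(-58,58,-48,48,0,18),box(-18,58,-48,48,0,40)]
M['radio_dock']=[box(-51,51,-44,44,0,18),box(-11,51,-44,44,0,40)]
M['torch_dock']=[box(-60,60,-42,42,0,20),cyl(20,0,38,0,40)]
import sys
for n,p0 in [("lamp_dock",[.47,.31,-.38]),("radio_dock",[.65,.002,-.14]),("torch_dock",[.435,-.12,.25]),("ready_mat",[.459,-.303,.01]),("torch",[.635,.18,0]),("work_lamp",[.615,-.192,.54])]:
    ms={}
    for c in("top","side"):
        if n=="lamp_dock" : camera(c)
        m=n; e=proj(c,W(p0,[[0,0,.03]]))[0];best=None
        for d in silhouettes(c,n):
            mk=np.asarray(d['mask'],float)
            if mk.sum()<30: continue
            v,u=np.nonzero(mk);dist=np.hypot(u.mean()-e[0],v.mean()-e[1])
            if best is None or dist<best[0]:best=(dist,mk,d['conf'])
        if best is None or best[0]>25: print(n,c,"none",best and best[0]);continue
        ms[c]=best[1]
    for sub in(ms,*[{c:ms[c]} for c in ms]):
        r=fitmask(sub,m,p0);print(n,list(sub),deg(r[0]),round(r[1],3))
E
python3 f2.py
```

```text
lamp_dock ['top', 'side'] [  0.4689   0.3209 -22.0381] 0.098
lamp_dock ['top'] [  0.4702   0.3222 -21.8715] 0.032
lamp_dock ['side'] [  0.4684   0.3197 -21.6876] 0.044
radio_dock ['top', 'side'] [ 6.51200e-01  3.20000e-03 -1.03894e+01] 0.879
radio_dock ['top'] [ 6.51500e-01  3.60000e-03 -1.07031e+01] 0.409
radio_dock ['side'] [ 6.5040e-01  1.4000e-03 -9.1983e+00] 0.451
torch_dock ['top', 'side'] [ 0.4333 -0.121  14.4055] 0.132
torch_dock ['top'] [ 0.434  -0.1204 15.7221] 0.037
torch_dock ['side'] [ 0.432  -0.1227 13.3612] 0.066
ready_mat ['top', 'side'] [ 0.4589 -0.3033  1.0639] 0.096
ready_mat ['top'] [ 0.459  -0.3025  0.6226] 0.021
ready_mat ['side'] [ 0.458  -0.306   1.6143] 0.052
torch ['top', 'side'] [ 0.6363  0.1811 10.5173] 0.175
torch ['top'] [  0.6367   0.1814 -11.0207] 0.111
torch ['side'] [0.6364 0.1802 3.9208] 0.058
work_lamp ['top', 'side'] [ 0.6162 -0.193  31.0084] 0.204
work_lamp ['top'] [ 0.617  -0.193  33.3797] 0.128
work_lamp ['side'] [ 0.6158 -0.193  30.2844] 0.06
```

```bash
cat > plan.py <<'E'
# plan("x y z h grip n" waypoints mm/deg) -> rows per call
import sys,numpy as np,math
from station import get_obs
from scipy.spatial.transform import Rotation as R
o=get_obs();p=np.array(o['position'])*1000;Rm=R.from_quat(o['tcp_rot']).as_matrix()
h=math.degrees(math.atan2(Rm[1,1],Rm[0,1]))
tilt=math.degrees(math.acos(min(1,-Rm[2,2])))
print("t",round(o['time_s'],2),"pos",p.round(1),"h",round(h,1),"tilt",round(tilt,2),"w",round(o['gripper_width']*1000,1),"F",np.round(o['wrist_force'],1))
down=lambda h:R.from_matrix(np.array([[-math.sin(math.radians(h)),math.cos(math.radians(h)),0],[math.cos(math.radians(h)),math.sin(math.radians(h)),0],[0,0,-1]]).T.reshape(3,3).T if 0 else np.column_stack([[-math.sin(math.radians(h)),math.cos(math.radians(h)),0],[math.cos(math.radians(h)),math.sin(math.radians(h)),0],[0,0,-1]]))
pts=[]
cur=np.r_[p,h]
for w in sys.argv[1:]:
    x,y,z,hh,g,n=map(float,w.split());t=np.array([x,y,z,hh]);n=int(n)
    for i in range(1,n+1):
        s=i/n; s=.5*s+.5*(s*s*(3-2*s)) if n>2 else s
        pts.append((cur+(t-cur)*s,g))
    cur=t
S=(p,R.from_matrix(Rm))
for k in range(0,len(pts),8):
    out=[]
    for q,g in pts[k:k+8]:
        d=S[1].inv().apply(q[:3]-S[0]);rv=np.degrees((S[1].inv()*down(q[3])).as_rotvec())
        out+= [int(g)]+[round(float(v)) if True else v for v in d]+[round(float(v),1) if abs(v)<2 else round(float(v)) for v in rv]
    print(str(out).replace(" ",""))
    q=pts[min(k+7,len(pts)-1)][0];S=(q[:3],down(q[3]))
E
python3 plan.py "671 0 200 -10 75 22" "671 0 75 -10 75 7" "671 0 63 -10 75 3"
```

```text
t 3.4 pos [ 224.2 -502.2  202.6] h -65.9 tilt 0.0 w 85.2 F [ 0.5  0.2 -0.8]
[75,16,-7,0,-0.0,-0.0,-1.4,75,35,-16,0,-0.0,-0.0,-3,75,57,-26,0,-0.0,-0.0,-5,75,82,-37,0,-0.0,-0.0,-8,75,110,-50,0,-0.0,-0.0,-10,75,139,-63,1,-0.0,-0.0,-13,75,171,-77,1,-0.0,-0.0,-16,75,203,-92,1,-0.0,-0.0,-19]
[75,37,-4,0,0.0,0.0,-3,75,74,-7,0,0.0,0.0,-6,75,112,-11,0,0.0,0.0,-9,75,150,-15,1,0.0,0.0,-13,75,188,-19,1,0.0,0.0,-16,75,225,-22,1,0.0,0.0,-19,75,260,-26,1,0.0,0.0,-22,75,294,-29,1,0.0,0.0,-25]
[75,31,11,0,0.0,0.0,-3,75,59,20,0,0.0,0.0,-5,75,85,29,0,0.0,0.0,-8,75,108,37,0,0.0,0.0,-10,75,128,44,1,0.0,0.0,-11,75,145,50,1,0.0,0.0,-13,75,145,50,13,0.0,0.0,-13,75,145,50,31,0.0,0.0,-13]
[75,0,0,21,0.0,0.0,0.0,75,0,0,43,0.0,0.0,0.0,75,0,0,65,0.0,0.0,0.0,75,0,0,82,0.0,0.0,0.0,75,0,0,95,0.0,0.0,0.0,75,0,0,98,0.0,0.0,0.0,75,0,0,103,0.0,0.0,0.0,75,0,0,107,0.0,0.0,0.0]
```

Request:
servo_tool(rows=[75,16,-7,0,0,0,-1,75,35,-16,0,0,0,-3,75,57,-26,0,0,0,-5,75,82,-37,0,0,0,-8,75,110,-50,0,0,0,-10,75,139,-63,1,0,0,-13,75,171,-77,1,0,0,-16,75,203,-92,1,0,0,-19], grip_force=40)

```text
time_s: 4.07
position: [0.3728, -0.3345, 0.2017]
tcp_rot: [0.93, 0.368, 0.0, 0.0]
wrist_force: [1.2, -0.6, -0.2]
gripper_width: 0.0643
```

Request:
servo_tool(rows=[75,37,-4,0,0,0,-3,75,74,-7,0,0,0,-6,75,112,-11,0,0,0,-9,75,150,-15,1,0,0,-13,75,188,-19,1,0,0,-16,75,225,-22,1,0,0,-19,75,260,-26,1,0,0,-22,75,294,-29,1,0,0,-25])

```text
time_s: 4.73
position: [0.5685, -0.1103, 0.2008]
tcp_rot: [0.827, 0.562, 0.0, 0.0]
wrist_force: [1.0, -0.0, 0.4]
gripper_width: 0.064
```

```bash
python3 plan.py "671 0 200 -10 75 7" "671 0 75 -10 75 7" "671 0 63 -10 75 2"
```

```text
t 4.73 pos [ 568.5 -110.3  200.8] h -21.7 tilt 0.03 w 64.0 F [ 1.  -0.   0.4]
[75,14,5,0,0.0,0.0,-1.2,75,34,13,0,0.0,0.0,-3,75,58,22,0,0.0,0.0,-5,75,83,32,0,0.0,0.0,-7,75,106,41,1,0.0,0.0,-9,75,126,49,1,0.0,0.0,-11,75,140,55,1,0.0,0.0,-12,75,140,55,13,0.0,0.0,-12]
[75,0,0,18,0.0,0.0,0.0,75,0,0,39,0.0,0.0,0.0,75,0,0,61,0.0,0.0,0.0,75,0,0,82,0.0,0.0,0.0,75,0,0,100,0.0,0.0,0.0,75,0,0,113,0.0,0.0,0.0,75,0,0,119,0.0,0.0,0.0,75,0,0,125,0.0,0.0,0.0]
```

Request:
servo_tool(rows=[75,20,8,0,0,0,-2,75,45,18,0,0,0,-4,75,70,28,0,0,0,-6,75,95,37,0,0,0,-8,75,118,46,1,0,0,-10,75,134,53,1,0,0,-12,75,140,55,1,0,0,-12,75,140,55,1,0,0,-12])

```text
time_s: 5.4
position: [0.6718, 0.0007, 0.1992]
tcp_rot: [0.764, 0.645, -0.0, 0.0]
wrist_force: [0.3, 0.1, 0.0]
gripper_width: 0.064
```

```bash
python3 plan.py "671 0 75 -10 75 6" "671 0 63 -10 75 2"; python3 -c "
from h import *
im=camera('top');cv2.imwrite('pics/t1.png',cv2.resize(im[100:260,190:390],None,fx=3,fy=3,interpolation=2))"
```

```text
t 5.4 pos [671.8   0.7 199.2] h -9.6 tilt 0.01 w 64.0 F [0.3 0.1 0. ]
[75,0,0,15,-0.0,0.0,0.0,75,0,0,37,-0.0,0.0,0.1,75,0,0,62,-0.0,0.0,0.2,75,-1,0,87,-0.0,0.0,0.3,75,-1,-1,109,-0.0,0.0,0.3,75,-1,-1,124,-0.0,0.0,0.4,75,-1,-1,130,-0.0,0.0,0.4,75,-1,-1,136,-0.0,0.0,0.4]
```

View pics/t1.png

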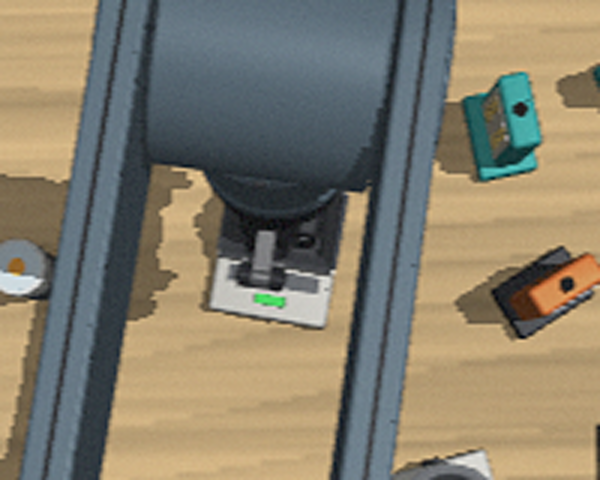

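The top view shows the forearm over the radio dock with the gripper finger at about (262,265) in the crop, in line with the dock's green strip (268,300). Next I descend.

Request:
servo_tool(rows=[75,0,0,18,0,0,0,75,0,0,40,0,0,0,75,0,0,65,0,0,0,75,-1,-1,90,0,0,0,75,-1,-1,112,0,0,0,75,-1,-1,127,0,0,0,75,-1,-1,135,0,0,0,75,-1,-1,136,0,0,0])

```text
time_s: 6.12
position: [0.668, -0.0023, 0.0616]
tcp_rot: [0.765, 0.644, -0.002, -0.001]
wrist_force: [-0.3, 0.3, -0.6]
gripper_width: 0.0638
```

Request:
servo_tool(rows=[25,0,0,0,0,0,0,20,0,0,0,0,0,0,20,0,0,0,0,0,0,20,0,0,0,0,0,0,20,0,0,0,0,0,0])

```text
time_s: 6.53
position: [0.6692, -0.0027, 0.0634]
tcp_rot: [0.765, 0.644, -0.001, 0.0]
wrist_force: [0.2, -1.2, 4.6]
gripper_width: 0.0289
```

```bash
python3 plan.py "671 0 163 -10 20 8"; python3 -c "
from h import *
im=camera('side');cv2.imwrite('pics/s1.png',cv2.resize(im[100:290,160:390],None,fx=3,fy=3,interpolation=2))"
```

```text
t 6.53 pos [669.2  -2.7  63.4] h -9.8 tilt 0.09 w 28.9 F [ 0.2 -1.2  4.6]
[20,0,0,-8,-0.0,0.1,0.0,20,1,0,-20,-0.0,0.1,0.0,20,1,0,-34,-0.0,0.1,0.1,20,1,1,-50,-0.0,0.1,0.1,20,2,1,-65,-0.0,0.1,0.1,20,2,1,-79,-0.0,0.1,0.2,20,3,1,-91,-0.0,0.1,0.2,20,3,1,-100,-0.0,0.1,0.2]
```

View pics/s1.png

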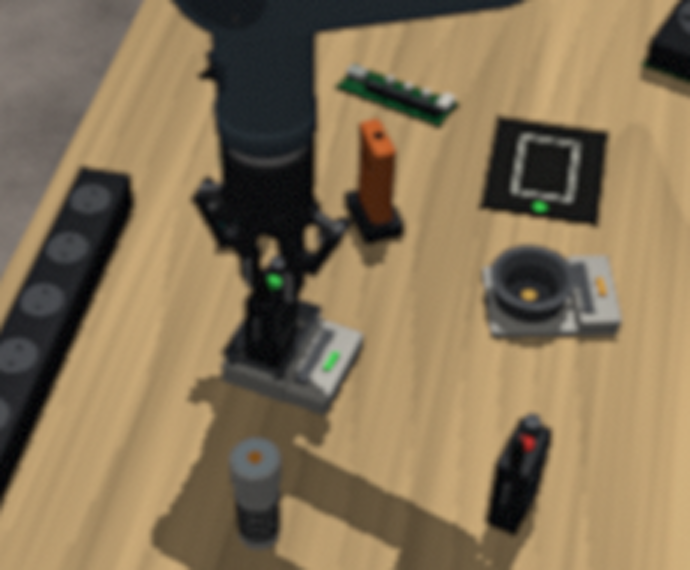

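Pads closed on the charged radio (width 29 mm), with its green light at crop (275,282). Lifting.

Request:
servo_tool(rows=[20,0,0,-8,0,0,0,20,0,0,-20,0,0,0,20,0,0,-36,0,0,0,20,0,0,-54,0,0,0,20,0,0,-74,0,0,0,20,0,0,-95,0,0,0,20,0,0,-116,0,0,0,20,0,0,-130,0,0,0], grip_force=50)

```text
time_s: 7.25
position: [0.6698, -0.0023, 0.1965]
tcp_rot: [0.765, 0.644, 0.0, 0.001]
wrist_force: [0.9, -0.8, -2.4]
gripper_width: 0.0284
```

```bash
python3 plan.py "459 -303 190 1 20 16"; python3 -c "
from h import *
im=camera('side');cv2.imwrite('pics/s2.png',cv2.resize(im[100:290,160:390],None,fx=3,fy=3,interpolation=2))"
```

```text
t 7.25 pos [669.8  -2.3 196.5] h -9.8 tilt 0.12 w 28.4 F [ 0.9 -0.8 -2.4]
[20,-12,-6,0,0.1,0.1,-0.4,20,-28,-13,1,0.1,0.1,-0.9,20,-46,-22,1,0.1,0.1,-1.5,20,-67,-32,1,0.1,0.1,-2,20,-90,-43,2,0.1,0.1,-3,20,-115,-54,2,0.1,0.1,-4,20,-140,-66,3,0.1,0.1,-5,20,-166,-78,3,0.1,0.1,-5]
[20,-25,-15,1,0.0,0.0,-0.8,20,-49,-29,1,0.0,0.0,-1.7,20,-72,-43,1,0.0,0.0,-2,20,-94,-56,2,0.0,0.0,-3,20,-114,-67,2,0.0,0.0,-4,20,-131,-78,3,0.0,0.0,-4,20,-146,-87,3,0.0,0.0,-5,20,-158,-94,3,0.0,0.0,-5]
```

View pics/s2.png

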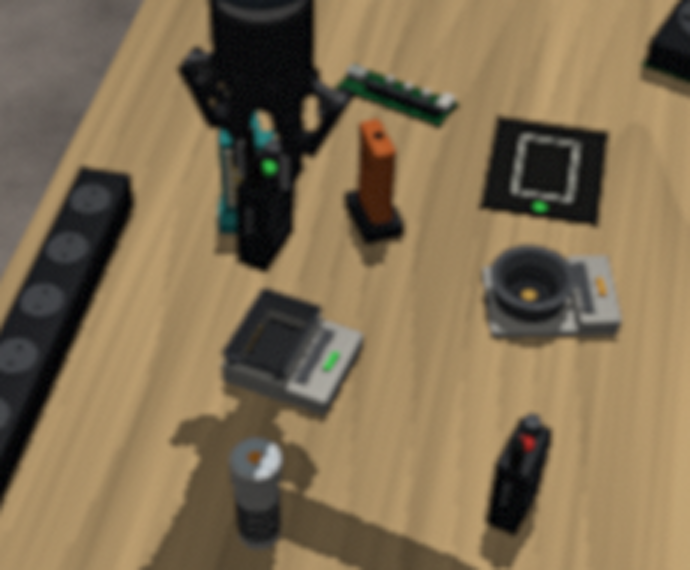

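The radio hangs clear of the dock (its foot at crop (262,262)). Carrying it to the mat.

Request:
servo_tool(rows=[20,-12,-6,0,0,0,0,20,-28,-13,1,0,0,-1,20,-46,-22,1,0,0,-1,20,-67,-32,1,0,0,-2,20,-90,-43,2,0,0,-3,20,-115,-54,2,0,0,-4,20,-140,-66,3,0,0,-5,20,-166,-78,3,0,0,-5])

```text
time_s: 7.97
position: [0.564, -0.1536, 0.195]
tcp_rot: [0.735, 0.678, 0.001, 0.002]
wrist_force: [0.5, 0.2, -1.8]
gripper_width: 0.0286
```

Request:
servo_tool(rows=[20,-25,-15,1,0,0,-1,20,-49,-29,1,0,0,-2,20,-72,-43,1,0,0,-2,20,-94,-56,2,0,0,-3,20,-114,-67,2,0,0,-4,20,-131,-78,3,0,0,-4,20,-146,-87,3,0,0,-5,20,-158,-94,3,0,0,-5])

```text
time_s: 8.63
position: [0.4551, -0.3042, 0.1909]
tcp_rot: [0.705, 0.709, 0.001, 0.001]
wrist_force: [0.3, -0.2, -2.5]
gripper_width: 0.0286
```

```bash
python3 plan.py "459 -303 70 1 20 8" "459 -303 56 1 20 4"
```

```text
t 8.63 pos [ 455.1 -304.2  190.9] h 0.3 tilt 0.11 w 28.6 F [ 0.3 -0.2 -2.5]
[20,0,0,10,0.1,0.0,-0.1,20,0,1,25,0.1,0.0,-0.1,20,0,1,42,0.1,0.0,-0.2,20,1,2,60,0.1,0.0,-0.3,20,1,2,79,0.1,0.0,-0.5,20,1,3,96,0.1,0.0,-0.6,20,1,3,111,0.1,0.0,-0.6,20,1,4,121,0.1,0.0,-0.7]
[20,0,0,3,0.0,0.0,0.0,20,0,0,7,0.0,0.0,0.0,20,0,0,11,0.0,0.0,0.0,20,0,0,14,0.0,0.0,0.0]
```

Request:
servo_tool(rows=[20,0,0,10,0,0,0,20,0,1,25,0,0,0,20,0,1,42,0,0,0,20,1,2,60,0,0,0,20,1,2,79,0,0,0,20,1,3,96,0,0,-1,20,1,3,111,0,0,-1,20,1,4,121,0,0,-1])

```text
time_s: 9.3
position: [0.4578, -0.3013, 0.0671]
tcp_rot: [0.699, 0.715, 0.001, -0.001]
wrist_force: [-0.4, 0.1, -2.6]
gripper_width: 0.0285
```

```bash
python3 plan.py "459 -303 56 1 20 4"; python3 -c "
from h import *
im=camera('side');cv2.imwrite('pics/s3.png',cv2.resize(im[90:290,230:430],None,fx=3,fy=3,interpolation=2))"
```

```text
t 9.3 pos [ 457.8 -301.3   67.1] h 1.3 tilt 0.18 w 28.5 F [-0.4  0.1 -2.6]
[20,0,0,2,-0.1,-0.2,0.1,20,-1,1,6,-0.1,-0.2,0.2,20,-1,1,9,-0.1,-0.2,0.3,20,-2,1,11,-0.1,-0.2,0.3]
```

View pics/s3.png

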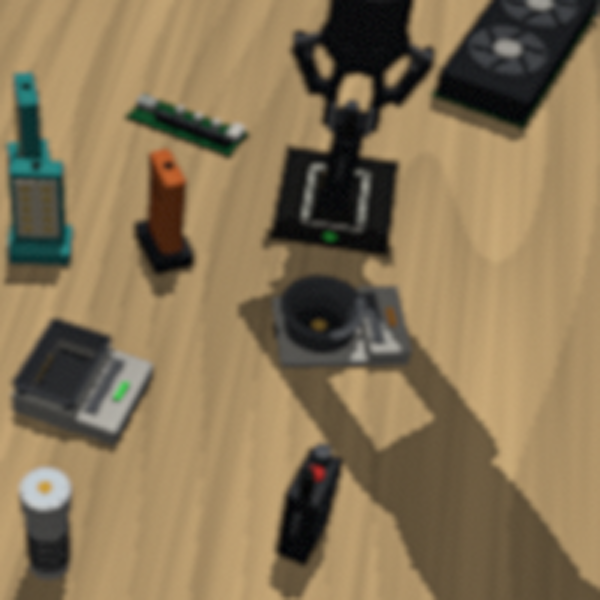

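The radio is above the outline, around crop (338,205). I lower it until it touches.

Request:
servo_tool(rows=[20,0,0,3,0,0,0,20,0,0,6,0,0,0,20,-1,1,9,0,0,0,20,-1,1,11,0,0,0,20,-1,1,12,0,0,0])

```text
time_s: 9.77
position: [0.4594, -0.3025, 0.0554]
tcp_rot: [0.699, 0.715, 0.001, -0.001]
wrist_force: [-1.3, 1.8, 11.9]
gripper_width: 0.0287
```

Request:
servo_tool(rows=[45,0,0,0,0,0,0,60,0,0,0,0,0,0,75,0,0,0,0,0,0,75,0,0,0,0,0,0,75,0,0,-3,0,0,0,75,0,0,-12,0,0,0,75,0,0,-30,0,0,0,75,0,0,-55,0,0,0])

```text
time_s: 10.43
position: [0.4583, -0.3016, 0.1098]
tcp_rot: [0.699, 0.715, 0.001, -0.003]
wrist_force: [0.2, -0.3, 0.2]
gripper_width: 0.0641
```

```bash
python3 plan.py "459 -280 200 1 75 4" "436 110 195 -15 75 18" ; python3 -c "
from h import *
im=camera('side');cv2.imwrite('pics/s4.png',cv2.resize(im[90:290,230:430],None,fx=3,fy=3,interpolation=2))"
```

```text
t 10.43 pos [ 458.3 -301.6  109.8] h 1.3 tilt 0.37 w 64.1 F [ 0.2 -0.3  0.2]
[75,4,0,-18,-0.2,-0.3,0.1,75,11,0,-45,-0.2,-0.3,0.1,75,18,1,-72,-0.2,-0.3,0.2,75,22,1,-90,-0.2,-0.3,0.3,75,35,0,-90,-0.2,-0.3,0.8,75,50,0,-90,-0.2,-0.3,1.5,75,69,-1,-89,-0.2,-0.3,2,75,90,-2,-89,-0.2,-0.3,3]
[75,23,-2,0,0.0,0.0,0.9,75,48,-4,1,0.0,0.0,2.0,75,73,-7,1,0.0,0.0,3,75,100,-9,1,0.0,0.0,4,75,127,-11,2,0.0,0.0,5,75,154,-14,2,0.0,0.0,6,75,180,-16,2,0.0,0.0,7,75,206,-19,3,0.0,0.0,8]
[75,24,-6,0,0.0,0.0,1.0,75,46,-11,1,0.0,0.0,2.0,75,67,-16,1,0.0,0.0,3,75,85,-21,1,0.0,0.0,4,75,100,-24,1,0.0,0.0,4,75,112,-27,1,0.0,0.0,5]
```

View pics/s4.png

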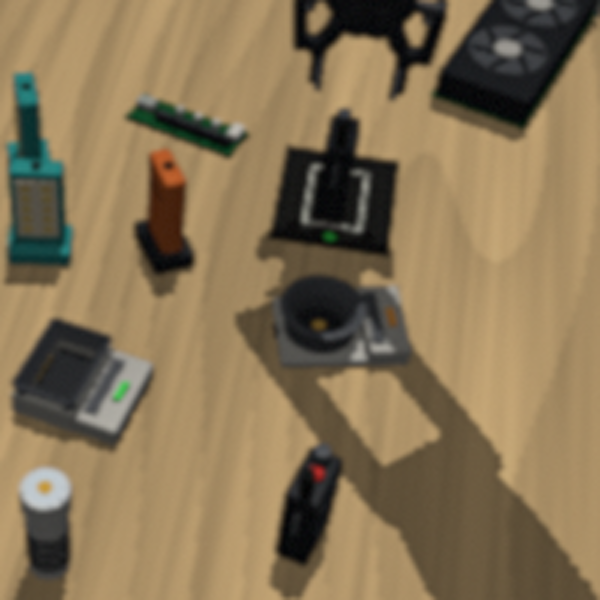

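The charged radio stands upright inside the outline (foot at crop ~(338,215)). I go straight up, then across to the flat radio.

Request:
servo_tool(rows=[75,0,0,-20,0,0,0,75,2,0,-45,0,0,0,75,10,0,-70,0,0,0,75,22,1,-85,0,0,0,75,37,0,-90,0,0,1,75,54,0,-90,0,0,1,75,72,-1,-90,0,0,2,75,92,-2,-90,0,0,3])

```text
time_s: 11.15
position: [0.4564, -0.2111, 0.2059]
tcp_rot: [0.718, 0.696, 0.001, 0.002]
wrist_force: [-0.0, -0.0, -0.4]
gripper_width: 0.0641
```

Request:
servo_tool(rows=[75,25,-2,0,0,0,1,75,52,-4,0,0,0,2,75,79,-7,0,0,0,3,75,106,-9,0,0,0,4,75,133,-11,0,0,0,5,75,160,-14,0,0,0,6,75,186,-16,0,0,0,7,75,212,-19,0,0,0,8])

```text
time_s: 11.82
position: [0.4428, 0.0032, 0.2051]
tcp_rot: [0.765, 0.645, 0.001, 0.002]
wrist_force: [0.9, -0.1, -0.2]
gripper_width: 0.0642
```

```bash
python3 plan.py "436 110 190 -15 75 7" "436 110 190 -15 75 1" "436 110 64 -15 75 6" "436 110 51 -15 75 2"
```

```text
t 11.82 pos [442.8   3.2 205.1] h -9.7 tilt 0.19 w 64.2 F [ 0.9 -0.1 -0.2]
[75,10,-2,1,0.2,0.1,0.5,75,25,-6,4,0.2,0.1,1.3,75,43,-10,6,0.2,0.1,2,75,61,-15,9,0.2,0.0,3,75,79,-19,11,0.2,0.0,4,75,94,-22,13,0.2,0.0,5,75,104,-25,15,0.2,0.0,5,75,104,-25,15,0.2,0.0,5]
[75,0,0,15,0.0,0.0,0.0,75,0,0,37,0.0,0.0,0.0,75,0,0,63,0.0,0.0,0.0,75,0,0,89,0.0,0.0,0.0,75,0,0,111,0.0,0.0,0.0,75,0,0,126,0.0,0.0,0.0,75,0,0,132,0.0,0.0,0.0,75,0,0,139,0.0,0.0,0.0]
```

Request:
servo_tool(rows=[75,16,-4,1,0,0,1,75,34,-8,4,0,0,2,75,52,-12,6,0,0,3,75,70,-17,9,0,0,4,75,86,-21,11,0,0,5,75,98,-24,13,0,0,5,75,104,-25,15,0,0,5,75,104,-25,15,0,0,5])

```text
time_s: 12.48
position: [0.4349, 0.1112, 0.1893]
tcp_rot: [0.791, 0.612, 0.0, 0.001]
wrist_force: [0.5, -0.0, -0.3]
gripper_width: 0.0644
```

```bash
python3 plan.py "436 110 64 -15 75 6" "436 110 51 -15 75 2"; python3 -c "
from h import *
im=camera('side');cv2.imwrite('pics/s5.png',cv2.resize(im[150:300,240:440],None,fx=3,fy=3,interpolation=2))
im=camera('top');cv2.imwrite('pics/t5.png',cv2.resize(im[220:340,170:310],None,fx=3,fy=3,interpolation=2))"
```

```text
t 12.48 pos [434.9 111.2 189.3] h -14.6 tilt 0.12 w 64.4 F [ 0.5 -0.  -0.3]
[75,0,0,15,0.1,0.0,0.0,75,0,0,37,0.1,0.0,0.1,75,0,1,63,0.1,0.0,0.2,75,-1,1,88,0.1,0.0,0.3,75,-1,1,110,0.1,0.0,0.4,75,-1,1,125,0.1,0.0,0.4,75,-1,1,132,0.1,0.0,0.4,75,-1,1,138,0.1,0.0,0.4]
```

View pics/s5.png

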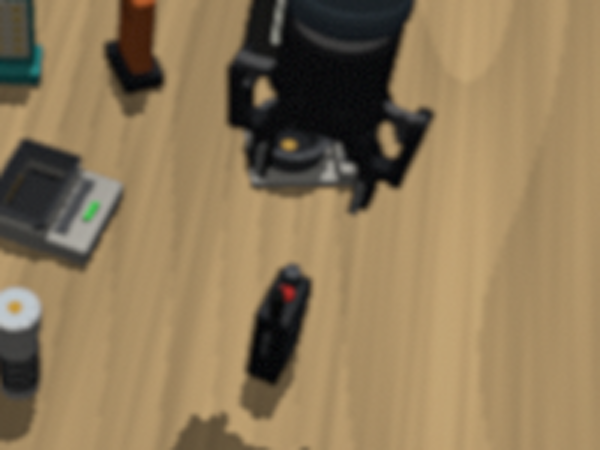

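View pics/t5.png

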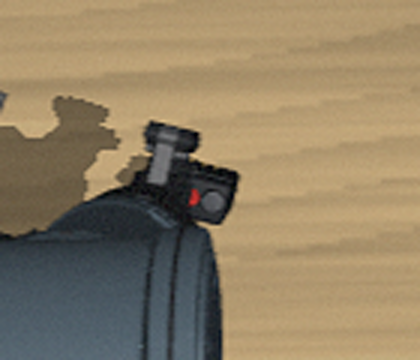

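The top view shows the far finger at crop (170,150), over the radio's back side. The radio fits from both cameras agree, so I descend.

Request:
servo_tool(rows=[75,0,0,18,0,0,0,75,0,0,40,0,0,0,75,0,1,65,0,0,0,75,-1,1,90,0,0,0,75,-1,1,112,0,0,0,75,-1,1,128,0,0,0,75,-1,1,136,0,0,0,75,-1,1,138,0,0,0])

```text
time_s: 13.25
position: [0.4357, 0.1076, 0.0505]
tcp_rot: [0.792, 0.611, -0.001, 0.001]
wrist_force: [-1.2, 0.6, 0.2]
gripper_width: 0.0643
```

Request:
servo_tool(rows=[25,0,0,0,0,0,0,20,0,0,0,0,0,0,20,0,0,0,0,0,0,20,0,0,0,0,0,0,20,0,0,0,0,0,0])

```text
time_s: 13.67
position: [0.4368, 0.1075, 0.0518]
tcp_rot: [0.792, 0.611, 0.0, 0.002]
wrist_force: [-0.6, -0.4, 6.7]
gripper_width: 0.0289
```

```bash
python3 plan.py "436 110 185 -15 20 8"; python3 -c "
from h import *
im=camera('side');cv2.imwrite('pics/s6.png',cv2.resize(im[150:300,240:440],None,fx=3,fy=3,interpolation=2))"
```

```text
t 13.67 pos [436.8 107.5  51.8] h -14.7 tilt 0.19 w 28.9 F [-0.6 -0.4  6.7]
[20,0,0,-11,0.2,0.1,0.0,20,0,0,-27,0.2,0.1,0.1,20,1,0,-46,0.2,0.1,0.1,20,1,-1,-67,0.2,0.1,0.1,20,1,-1,-87,0.2,0.1,0.2,20,2,-1,-106,0.2,0.1,0.2,20,2,-1,-122,0.2,0.1,0.3,20,2,-1,-133,0.2,0.1,0.3]
```

View pics/s6.png

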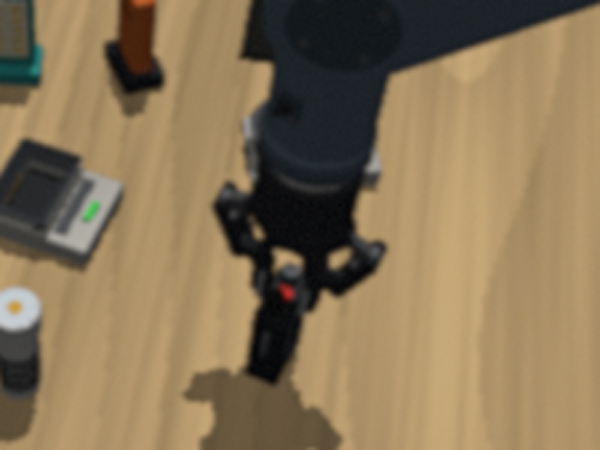

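Pads are closed on the flat radio (29 mm), with the red light at crop (287,292). Lifting.

Request:
servo_tool(rows=[20,0,0,-8,0,0,0,20,0,0,-22,0,0,0,20,0,0,-40,0,0,0,20,0,0,-60,0,0,0,20,0,0,-80,0,0,0,20,0,0,-102,0,0,0,20,0,0,-122,0,0,0,20,0,0,-135,0,0,0])

```text
time_s: 14.38
position: [0.437, 0.108, 0.1894]
tcp_rot: [0.792, 0.611, 0.001, 0.002]
wrist_force: [1.1, 0.1, -2.2]
gripper_width: 0.0287
```

```bash
python3 plan.py "670 -3 190 -10 20 14" "670 -3 190 -10 20 2"
```

```text
t 14.38 pos [437.  108.  189.4] h -14.7 tilt 0.33 w 28.7 F [ 1.1  0.1 -2.2]
[20,-2,11,0,0.3,0.0,-0.2,20,-5,25,0,0.3,0.1,-0.5,20,-8,42,0,0.3,0.1,-0.8,20,-12,61,0,0.3,0.1,-1.1,20,-16,82,0,0.3,0.1,-1.5,20,-20,104,0,0.3,0.1,-1.9,20,-24,127,0,0.3,0.1,-2,20,-28,149,1,0.3,0.1,-3]
[20,-5,22,0,0.0,0.0,-0.4,20,-10,42,0,0.0,0.0,-0.8,20,-15,61,0,0.0,0.0,-1.2,20,-19,78,0,0.0,0.0,-1.5,20,-22,92,0,0.0,0.0,-1.7,20,-25,103,0,0.0,0.0,-1.9,20,-25,103,0,0.0,0.0,-1.9,20,-25,103,0,0.0,0.0,-1.9]
```

Request:
servo_tool(rows=[20,-2,11,0,0,0,0,20,-5,25,0,0,0,0,20,-8,42,0,0,0,-1,20,-12,61,0,0,0,-1,20,-16,82,0,0,0,-1,20,-20,104,0,0,0,-2,20,-24,127,0,0,0,-2,20,-28,149,1,0,0,-3])

```text
time_s: 15.05
position: [0.5755, 0.0417, 0.1874]
tcp_rot: [0.776, 0.631, 0.001, 0.002]
wrist_force: [-0.5, -0.0, -1.2]
gripper_width: 0.0286
```

Request:
servo_tool(rows=[20,-5,22,0,0,0,0,20,-10,42,0,0,0,-1,20,-15,61,0,0,0,-1,20,-19,78,0,0,0,-1,20,-22,92,0,0,0,-2,20,-25,103,0,0,0,-2,20,-25,105,0,0,0,-2,20,-25,105,0,0,0,-2])

```text
time_s: 15.72
position: [0.6735, -0.0052, 0.1854]
tcp_rot: [0.765, 0.644, -0.0, 0.001]
wrist_force: [-0.6, 0.2, -2.5]
gripper_width: 0.0284
```

```bash
cat > f3.py <<'E'
# fit held object: python f3.py name model x y h z0 
from h import *
import sys
n,m=sys.argv[1:3];x,y,h,z0=map(float,sys.argv[3:7]);p0=[x/1e3,y/1e3,np.radians(h)]
cams=sys.argv[7].split(',') if len(sys.argv)>7 else ("side","top")
for c in cams:
    im=camera(c);e=proj(c,W(p0,[[0,0,.05]],z0/1e3))[0]
    for d in silhouettes(c,n):
        mk=np.asarray(d['mask'],float);v,u=np.nonzero(mk);ds=np.hypot(u.mean()-e[0],v.mean()-e[1])
        if ds<25 and mk.sum()>30:
            r=fitmask({c:mk},m,p0,z0/1e3);print(c,d['conf'],(r[0][:2]*1e3).round(1),np.degrees(r[0][2]).round(1),round(r[1],3))
    for q,col in(((p0),(0,255,0)),):
        for L in M[m]:
            h_=cv2.convexHull(proj(c,W(q,L,z0/1e3)).astype(np.float32)); 
            if L is M[m][0] or 1:
                big=None
    a,b=int(e[0]),int(e[1]);S=4
    y0,x0=max(0,b-60),max(0,a-75);cr=cv2.resize(im[y0:b+60,x0:a+75],None,fx=S,fy=S,interpolation=2)
    for L in M[m]:
        hh=cv2.convexHull(((proj(c,W(p0,L,z0/1e3))-[x0,y0]+.5)*S).astype(np.float32)).astype(np.int32);cv2.polylines(cr,[hh],True,(255,0,255),1)
    cv2.imwrite(f"pics/{sys.argv[8] if len(sys.argv)>8 else 'f3'}_{c}.png",cr)
E
python3 plan.py "670 -3 76 -10 20 8"; python3 f3.py flat_radio radio 671 0 -10 138 side,top r1
```

```text
t 15.72 pos [673.5  -5.2 185.4] h -9.8 tilt 0.1 w 28.4 F [-0.6  0.2 -2.5]
[20,0,0,9,0.0,0.1,0.0,20,0,-1,22,0.0,0.1,0.0,20,1,-1,38,0.0,0.1,0.1,20,1,-2,55,0.0,0.1,0.1,20,1,-3,72,0.0,0.1,0.1,20,1,-3,87,0.0,0.1,0.2,20,2,-4,100,0.0,0.1,0.2,20,2,-4,109,0.0,0.1,0.2]
side 0.97 [ 6.721e+02 -1.000e-01] -4.6 0.203
```

View pics/r1_side.png

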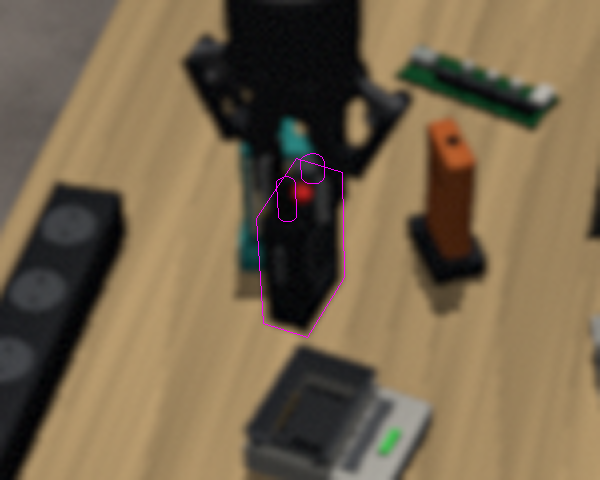

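```bash
sed -i 's/camera(c);e=/camera(c);e=/' f3.py; python3 f3.py flat_radio radio 674 -3 -10 133.5 side r2; python3 f3.py charged_radio radio 459 -303 1 4 side,top r3
```

```text
side 0.9 [673.3  -4. ] -4.8 0.187
side 0.62 [ 461.6 -298.2] -4.8 0.101
top 0.93 [ 463.3 -297.4] -3.6 0.126
```

View pics/r2_side.png

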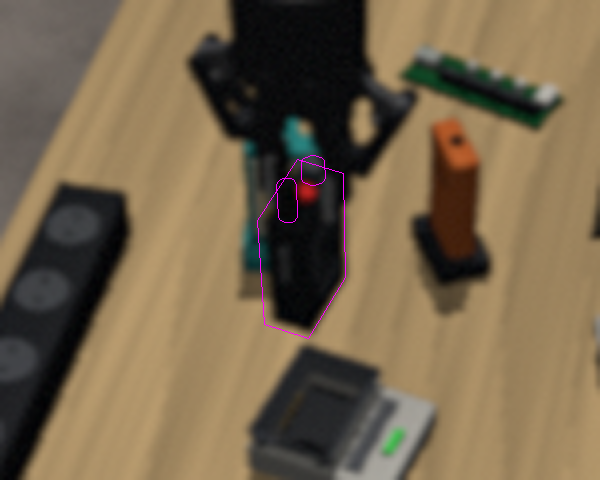

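Request:
servo_tool(rows=[20,0,-1,9,0,0,0,20,0,-1,22,0,0,0,20,1,-2,37,0,0,0,20,1,-3,52,0,0,0,20,1,-3,66,0,0,0,20,2,-3,78,0,0,0,20,2,-3,84,0,0,0,20,2,-3,86,0,0,0])

```text
time_s: 16.88
position: [0.6699, -0.0014, 0.1004]
tcp_rot: [0.764, 0.645, -0.0, 0.001]
wrist_force: [-0.2, 0.5, -1.8]
gripper_width: 0.028
```

```bash
python3 plan.py "670.5 -3 64 -10 20 8"; python3 f3.py flat_radio radio 671 -1 -10 46 side,top r4
```

```text
t 16.88 pos [669.9  -1.4 100.4] h -9.7 tilt 0.13 w 28.0 F [-0.2  0.5 -1.8]
[20,0,0,3,0.1,0.1,0.0,20,0,0,7,0.1,0.1,0.1,20,0,0,13,0.1,0.1,0.1,20,-1,0,18,0.1,0.1,0.1,20,-1,1,24,0.1,0.1,0.2,20,-1,1,29,0.1,0.1,0.2,20,-1,1,33,0.1,0.1,0.3,20,-1,1,36,0.1,0.1,0.3]
side 0.66 [ 6.691e+02 -1.000e-01] -6.9 0.227
```

View pics/r4_side.png

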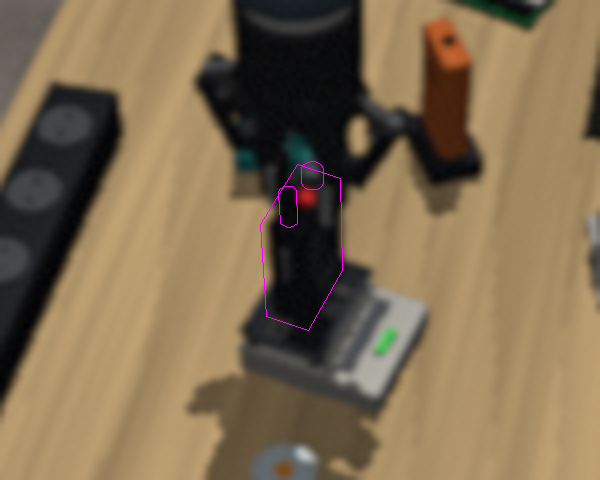

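The radio (red light at crop (307,198)) hangs over the pocket. I lower it slowly, watching the force.

Request:
servo_tool(rows=[20,0,0,4,0,0,0,20,0,0,9,0,0,0,20,-1,0,14,0,0,0,20,-1,0,19,0,0,0,20,-1,0,23,0,0,0,20,-1,0,26,0,0,0,20,-1,0,28,0,0,0])

```text
time_s: 17.67
position: [0.6711, -0.0028, 0.0743]
tcp_rot: [0.764, 0.645, 0.001, 0.002]
wrist_force: [-0.1, 0.2, -1.3]
gripper_width: 0.0285
```

Free so far, with the foot about 22 mm up and inside the straight walls. Continuing.

Request:
servo_tool(rows=[20,0,0,3,0,0,0,20,0,0,6,0,0,0,20,0,0,8,0,0,0,20,0,0,10,0,0,0,20,0,0,11,0,0,0])

```text
time_s: 18.08
position: [0.6713, -0.0029, 0.0638]
tcp_rot: [0.764, 0.645, 0.001, 0.003]
wrist_force: [-3.0, -0.2, 6.6]
gripper_width: 0.0285
```

Request:
servo_tool(rows=[45,0,0,0,0,0,0,60,0,0,0,0,0,0,75,0,0,0,0,0,0,75,0,0,0,0,0,0,75,0,0,-3,0,0,0,75,0,0,-12,0,0,0,75,0,0,-30,0,0,0,75,0,0,-58,0,0,0])

```text
time_s: 18.75
position: [0.6692, -0.0025, 0.1202]
tcp_rot: [0.764, 0.645, -0.001, 0.001]
wrist_force: [1.0, -0.6, 0.6]
gripper_width: 0.0642
```

```bash
python3 plan.py "671 0 190 -10 75 3" "636 181 190 16 75 11" "636 181 190 16 75 2" "636 181 60 16 75 6" "636 181 44 16 75 2"; python3 f3.py flat_radio radio 671 -1 -10 12 side,top r5;  python3 f3.py torch torch 636 181 0 0 side,top r6
```

```text
t 18.75 pos [669.2  -2.5 120.2] h -9.7 tilt 0.1 w 64.2 F [ 1.  -0.6  0.6]
[75,1,0,-21,-0.0,0.1,0.1,75,2,1,-49,-0.0,0.1,0.2,75,3,1,-70,-0.0,0.1,0.3,75,12,-2,-70,-0.0,0.1,-1.2,75,26,-7,-70,-0.0,0.1,-3,75,42,-13,-70,-0.0,0.1,-6,75,60,-20,-70,-0.0,0.1,-8,75,79,-28,-70,-0.0,0.1,-11]
[75,21,-3,0,0.0,0.0,-3,75,41,-7,0,0.0,0.0,-6,75,60,-10,0,0.0,0.0,-9,75,77,-13,0,0.0,0.0,-11,75,91,-15,0,0.0,0.0,-13,75,101,-17,0,0.0,0.0,-14,75,101,-17,0,0.0,0.0,-14,75,101,-17,0,0.0,0.0,-14]
[75,0,0,16,0.0,0.0,0.0,75,0,0,39,0.0,0.0,0.0,75,0,0,65,0.0,0.0,0.0,75,0,0,91,0.0,0.0,0.0,75,0,0,114,0.0,0.0,0.0,75,0,0,130,0.0,0.0,0.0,75,0,0,138,0.0,0.0,0.0,75,0,0,146,0.0,0.0,0.0]
side 0.56 [670.7  -2.8] -3.5 0.12
side 0.74 [636.7 180.2] 11.1 0.108
top 0.7 [637.5 181.7] 8.5 0.084
```

View pics/r5_side.png

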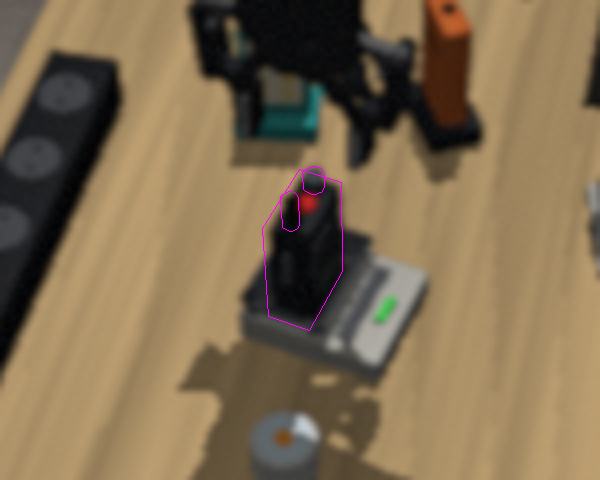

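The flat radio stands in the dock (red light at crop (308,203)). Its foot fits within 2–3 mm of the pocket centre. Moving on to the torch.

Request:
servo_tool(rows=[85,1,0,-21,0,0,0,85,2,1,-49,0,0,0,85,3,1,-70,0,0,0,85,12,-2,-70,0,0,-1,85,26,-7,-70,0,0,-3,85,42,-13,-70,0,0,-6,85,60,-20,-70,0,0,-8,85,79,-28,-70,0,0,-11])

```text
time_s: 19.82
position: [0.6542, 0.0816, 0.188]
tcp_rot: [0.698, 0.716, -0.001, 0.0]
wrist_force: [0.6, 0.3, 0.2]
gripper_width: 0.0727
```

Request:
servo_tool(rows=[85,24,-4,0,0,0,-3,85,46,-8,0,0,0,-6,85,66,-11,0,0,0,-9,85,84,-14,0,0,0,-11,85,97,-16,0,0,0,-13,85,104,-18,0,0,0,-14,85,105,-18,0,0,0,-14,85,105,-18,0,0,0,-14])

```text
time_s: 20.48
position: [0.6331, 0.1863, 0.1871]
tcp_rot: [0.605, 0.796, -0.002, -0.0]
wrist_force: [0.5, -0.1, 0.3]
gripper_width: 0.0726
```

```bash
python3 plan.py "636.5 181 60 16 85 6" "636.5 181 44 16 85 2"
```

```text
t 20.48 pos [633.1 186.3 187.1] h 15.5 tilt 0.19 w 72.6 F [ 0.5 -0.1  0.3]
[85,-1,0,15,-0.2,0.1,-0.1,85,-2,1,38,-0.2,0.1,-0.2,85,-3,1,64,-0.2,0.1,-0.3,85,-4,2,89,-0.2,0.1,-0.4,85,-5,2,112,-0.2,0.1,-0.5,85,-6,2,127,-0.2,0.1,-0.5,85,-6,2,135,-0.2,0.1,-0.5,85,-6,2,143,-0.2,0.1,-0.5]
```

Request:
servo_tool(rows=[85,-3,1,10,0,0,0,85,-5,2,35,0,0,0,85,-6,2,62,0,0,0,85,-6,2,88,0,0,0,85,-6,2,112,0,0,0,85,-6,2,130,0,0,0,85,-6,2,140,0,0,0,85,-6,2,143,0,0,0])

```text
time_s: 21.15
position: [0.6348, 0.1792, 0.0412]
tcp_rot: [0.606, 0.795, -0.003, -0.002]
wrist_force: [0.1, 0.6, 1.1]
gripper_width: 0.0724
```

Request:
servo_tool(rows=[35,0,0,0,0,0,0,25,0,0,0,0,0,0,25,0,0,0,0,0,0,25,0,0,0,0,0,0,25,0,0,0,0,0,0])

```text
time_s: 21.57
position: [0.6359, 0.1793, 0.0425]
tcp_rot: [0.606, 0.795, -0.002, -0.001]
wrist_force: [1.5, -0.2, 2.2]
gripper_width: 0.0384
```

```bash
python3 plan.py "636.5 181 185 16 25 8"; python3 f3.py torch torch 636 181 0 0 side r7
```

```text
t 21.57 pos [635.9 179.3  42.5] h 15.4 tilt 0.3 w 38.4 F [ 1.5 -0.2  2.2]
[25,0,0,-12,-0.3,0.1,-0.1,25,0,0,-29,-0.3,0.1,-0.1,25,0,0,-49,-0.3,0.1,-0.2,25,1,0,-71,-0.3,0.1,-0.3,25,1,0,-93,-0.3,0.1,-0.4,25,1,0,-114,-0.3,0.1,-0.5,25,1,0,-131,-0.3,0.1,-0.6,25,1,0,-142,-0.3,0.1,-0.6]
side 0.88 [634.5 181.1] 5.3 0.191
```

View pics/r7_side.png

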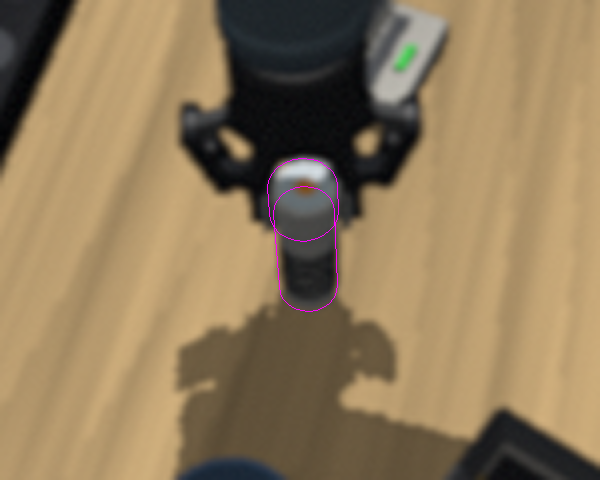

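Request:
servo_tool(rows=[25,0,0,0,0,0,0,25,0,0,0,0,0,0,25,0,0,0,0,0,0], grip_force=60)

```text
time_s: 21.92
position: [0.6357, 0.1794, 0.0426]
tcp_rot: [0.606, 0.795, -0.002, -0.001]
wrist_force: [-0.5, 0.2, 0.3]
gripper_width: 0.0389
```

The width of 38.9 mm shows the pads are on the 40 mm head's lower edge, not the barrel. I'll reopen, rise 30 mm and grip the head properly.

Request:
servo_tool(rows=[60,0,0,0,0,0,0,65,0,0,0,0,0,0,65,0,0,-8,0,0,0,65,0,0,-20,0,0,0,65,0,0,-28,0,0,0,65,0,0,-30,0,0,0,65,0,0,-30,0,0,0,65,0,0,-30,0,0,0])

```text
time_s: 22.58
position: [0.636, 0.1795, 0.0731]
tcp_rot: [0.606, 0.795, -0.002, -0.001]
wrist_force: [0.6, -0.3, -0.2]
gripper_width: 0.0553
```

Request:
servo_tool(rows=[35,0,0,0,0,0,0,25,0,0,0,0,0,0,25,0,0,0,0,0,0,25,0,0,0,0,0,0,25,0,0,0,0,0,0])

```text
time_s: 23.0
position: [0.636, 0.1795, 0.0732]
tcp_rot: [0.606, 0.795, -0.002, -0.001]
wrist_force: [-0.8, -0.3, 4.6]
gripper_width: 0.0364
```

Request:
servo_tool(rows=[25,0,0,-5,0,0,0,25,0,0,-14,0,0,0,25,0,0,-28,0,0,0,25,0,0,-46,0,0,0,25,0,0,-66,0,0,0,25,0,0,-86,0,0,0,25,0,0,-106,0,0,0,25,0,0,-120,0,0,0])

```text
time_s: 23.67
position: [0.6368, 0.1799, 0.1955]
tcp_rot: [0.606, 0.796, -0.002, -0.0]
wrist_force: [0.3, 0.1, -2.5]
gripper_width: 0.0361
```

```bash
python3 plan.py "452.5 -116 205 -5 25 18"; python3 f3.py torch torch 636 181 0 120 side r8
```

```text
t 23.67 pos [636.8 179.9 195.5] h 15.4 tilt 0.18 w 36.1 F [ 0.3  0.1 -2.5]
[25,-8,-8,0,-0.1,0.1,0.7,25,-17,-19,-1,-0.1,0.1,1.5,25,-28,-31,-1,-0.1,0.1,2,25,-41,-45,-1,-0.1,0.1,4,25,-55,-60,-2,-0.1,0.1,5,25,-70,-76,-2,-0.1,0.1,6,25,-86,-93,-3,-0.1,0.1,7,25,-102,-110,-4,-0.1,0.1,9]
[25,-19,-15,-1,0.0,0.0,1.4,25,-38,-30,-1,0.0,0.0,3,25,-56,-45,-2,0.0,0.0,4,25,-74,-59,-3,0.0,0.0,6,25,-92,-73,-3,0.0,0.0,7,25,-108,-86,-4,0.0,0.0,8,25,-122,-97,-4,0.0,0.0,9,25,-135,-108,-5,0.0,0.0,10]
[25,-12,-7,0,0.0,0.0,0.8,25,-22,-12,-1,0.0,0.0,1.5]
side 0.58 [638.4 179.3] -7.4 0.133
```

View pics/r8_side.png

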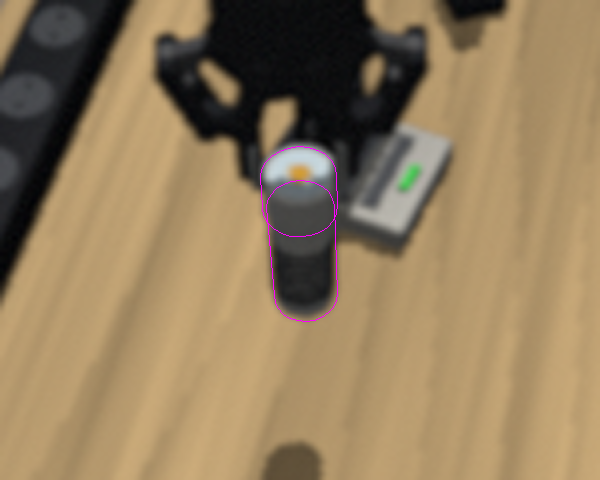

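The torch hangs upright from the head grip, with the outline matching within about 1–2 mm. Carrying it to the cup.

Request:
servo_tool(rows=[25,-8,-8,0,0,0,1,25,-17,-19,-1,0,0,2,25,-28,-31,-1,0,0,2,25,-41,-45,-1,0,0,4,25,-55,-60,-2,0,0,5,25,-70,-76,-2,0,0,6,25,-86,-93,-3,0,0,7,25,-102,-110,-4,0,0,9])

```text
time_s: 24.43
position: [0.5569, 0.0514, 0.199]
tcp_rot: [0.667, 0.745, -0.001, 0.0]
wrist_force: [0.5, 0.3, -2.2]
gripper_width: 0.0362
```

Request:
servo_tool(rows=[25,-22,-18,-1,0,0,1,25,-42,-34,-1,0,0,3,25,-62,-50,-2,0,0,4,25,-81,-65,-3,0,0,6,25,-99,-79,-3,0,0,7,25,-116,-92,-4,0,0,8,25,-130,-103,-4,0,0,9,25,-143,-114,-5,0,0,10])

```text
time_s: 25.1
position: [0.4571, -0.1041, 0.2029]
tcp_rot: [0.73, 0.683, -0.002, -0.001]
wrist_force: [-0.2, 0.4, -2.7]
gripper_width: 0.0357
```

```bash
python3 plan.py "452.5 -117 200 -5 25 4" "452.5 -117 130 -5 25 6" "452.5 -117 125 -5 25 2"
```

```text
t 25.1 pos [ 457.1 -104.1  202.9] h -3.8 tilt 0.24 w 35.7 F [-0.2  0.4 -2.7]
[25,-3,-1,1,-0.2,0.1,0.2,25,-7,-2,1,-0.2,0.1,0.6,25,-10,-3,2,-0.2,0.1,0.9,25,-13,-4,3,-0.2,0.1,1.2,25,-13,-4,11,-0.2,0.1,1.2,25,-13,-4,24,-0.2,0.1,1.2,25,-13,-4,38,-0.2,0.1,1.2,25,-13,-4,52,-0.2,0.1,1.2]
[25,0,0,12,0.0,0.0,0.0,25,0,0,21,0.0,0.0,0.0,25,0,0,23,0.0,0.0,0.0,25,0,0,26,0.0,0.0,0.0]
```

Request:
servo_tool(rows=[25,-4,-1,1,0,0,0,25,-8,-2,1,0,0,1,25,-12,-3,4,0,0,1,25,-13,-4,12,0,0,1,25,-13,-4,25,0,0,1,25,-13,-4,40,0,0,1,25,-13,-4,55,0,0,1,25,-13,-4,65,0,0,1])

```text
time_s: 25.77
position: [0.4513, -0.1158, 0.1357]
tcp_rot: [0.736, 0.677, -0.002, -0.002]
wrist_force: [-0.4, 0.1, -3.6]
gripper_width: 0.0362
```

```bash
python3 plan.py "452.5 -117 86 -5 25 8"; python3 f3.py torch torch 452.5 -116 0 65 side,top r9
```

```text
t 25.77 pos [ 451.3 -115.8  135.7] h -4.7 tilt 0.36 w 36.2 F [-0.4  0.1 -3.6]
[25,0,0,4,-0.4,0.0,0.0,25,0,0,10,-0.4,0.0,0.1,25,0,1,17,-0.4,0.0,0.1,25,-1,1,25,-0.4,0.0,0.1,25,-1,1,33,-0.4,0.0,0.2,25,-1,1,40,-0.4,0.0,0.2,25,-1,1,46,-0.4,0.0,0.2,25,-1,2,50,-0.4,0.0,0.3]
side 0.84 [ 451.3 -110.8] 8.6 0.072
top 0.61 [472.4 -85.4] -14.0 3.73
```

View pics/r9_side.png

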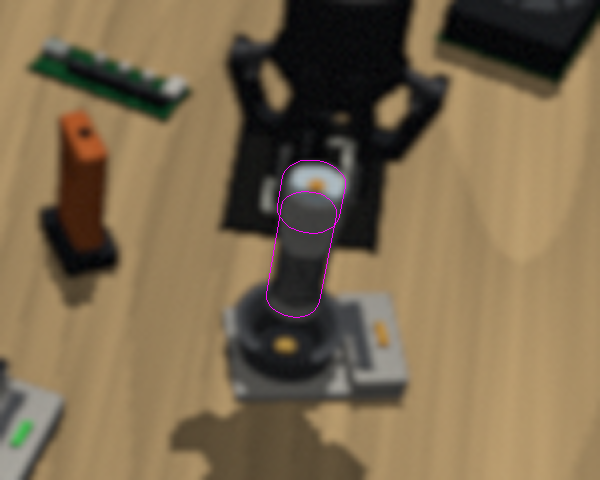

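View pics/r9_top.png

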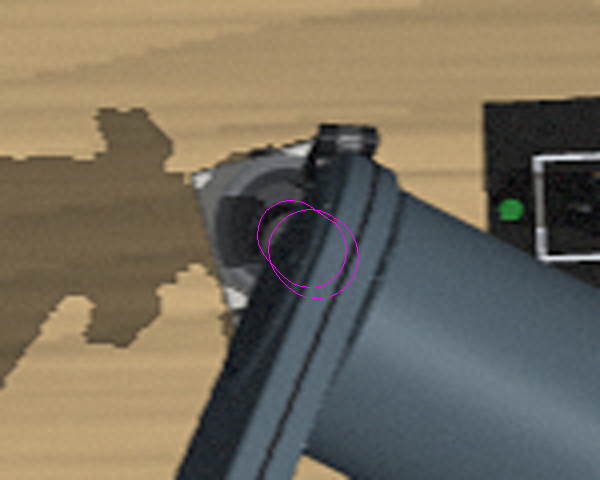

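Request:
servo_tool(rows=[25,-1,1,4,0,0,0,25,-2,1,10,0,0,0,25,-2,1,16,0,0,0,25,-3,1,22,0,0,0,25,-3,1,28,0,0,0,25,-3,1,33,0,0,0,25,-3,1,36,0,0,0])

```text
time_s: 26.55
position: [0.4523, -0.1195, 0.1008]
tcp_rot: [0.736, 0.677, -0.002, -0.002]
wrist_force: [0.1, -0.2, -2.1]
gripper_width: 0.036
```

```bash
python3 plan.py "452 -118 86 -5 25 8"; python3 f3.py torch torch 452.5 -116 0 27 side r10
```

```text
t 26.55 pos [ 452.3 -119.5  100.8] h -4.8 tilt 0.32 w 36.0 F [ 0.1 -0.2 -2.1]
[25,0,0,1,-0.3,0.0,0.0,25,0,0,3,-0.3,0.0,0.0,25,1,0,5,-0.3,0.0,0.1,25,1,0,7,-0.3,0.0,0.1,25,1,0,10,-0.3,0.0,0.1,25,1,0,12,-0.3,0.0,0.2,25,1,0,14,-0.3,0.0,0.2,25,1,0,15,-0.3,0.0,0.2]
side 0.57 [ 452.2 -118.6] -2.2 0.084
```

View pics/r10_side.png

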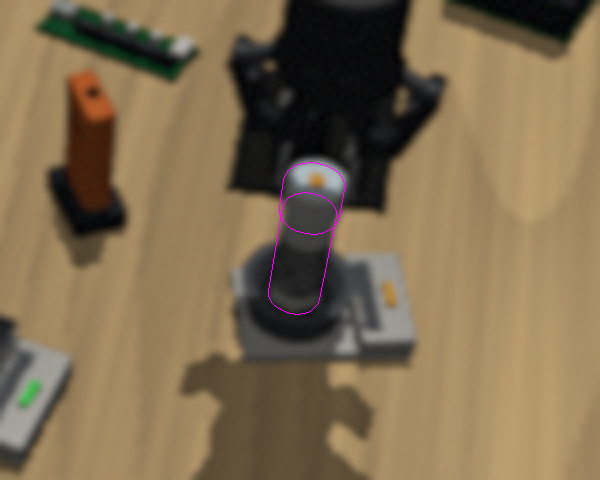

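The tail is centred in the cup with no contact force. Lowering the last stretch.

Request:
servo_tool(rows=[25,0,0,3,0,0,0,25,0,0,6,0,0,0,25,0,0,9,0,0,0,25,0,0,12,0,0,0,25,0,0,14,0,0,0,25,0,0,15,0,0,0,25,0,0,16,0,0,0])

```text
time_s: 27.23
position: [0.4524, -0.1195, 0.0852]
tcp_rot: [0.736, 0.677, -0.002, -0.002]
wrist_force: [-0.8, -0.6, 6.5]
gripper_width: 0.0358
```

Request:
servo_tool(rows=[45,0,0,0,0,0,0,60,0,0,0,0,0,0,75,0,0,0,0,0,0,75,0,0,0,0,0,0,75,0,0,-5,0,0,0,75,0,0,-20,0,0,0,75,0,0,-45,0,0,0,75,0,0,-75,0,0,0])

```text
time_s: 27.9
position: [0.4515, -0.1189, 0.1601]
tcp_rot: [0.736, 0.677, -0.003, -0.003]
wrist_force: [1.0, 0.2, -0.5]
gripper_width: 0.0644
```

```bash
python3 plan.py "616 -193 195 31.5 75 14" "616 -193 195 31.5 75 2" "616 -193 75 31.5 75 6" "616 -193 63 31.5 75 2"; python3 f3.py torch torch 452.5 -116 0 12 side,top r11;python3 f3.py work_lamp work_lamp 616 -193 31.5 0 side,top r12
```

```text
t 27.9 pos [ 451.5 -118.9  160.1] h -4.8 tilt 0.5 w 64.4 F [ 1.   0.2 -0.5]
[75,-3,7,-2,-0.5,-0.0,-1.6,75,-6,17,-4,-0.5,-0.1,-4,75,-10,28,-6,-0.5,-0.1,-6,75,-15,41,-9,-0.5,-0.1,-9,75,-19,55,-12,-0.5,-0.1,-12,75,-25,70,-15,-0.5,-0.1,-15,75,-30,85,-18,-0.5,-0.1,-18,75,-35,100,-21,-0.5,-0.1,-21]
[75,-10,12,-3,0.0,0.0,-3,75,-20,23,-6,0.0,0.0,-6,75,-29,33,-9,0.0,0.0,-9,75,-37,43,-11,0.0,0.0,-11,75,-43,50,-13,0.0,0.0,-13,75,-48,56,-14,0.0,0.0,-15,75,-48,56,-14,0.0,0.0,-15,75,-48,56,-14,0.0,0.0,-15]
[75,0,0,14,0.0,0.0,0.0,75,0,0,36,0.0,0.0,0.0,75,0,0,60,0.0,0.0,0.0,75,0,0,84,0.0,0.0,0.0,75,0,0,106,0.0,0.0,0.0,75,0,0,120,0.0,0.0,0.0,75,0,0,126,0.0,0.0,0.0,75,0,0,132,0.0,0.0,0.0]
side 0.97 [ 454.4 -121.8] -5.6 0.177
top 0.66 [ 464.9 -103.3] 6.1 1.17
side 0.9 [ 616.1 -194.3] 27.8 0.087
top 0.89 [ 616.  -191.3] 29.1 0.122
```

View pics/r11_side.png

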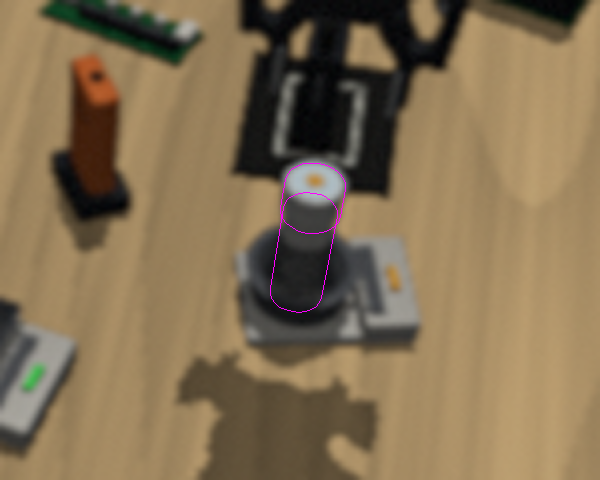

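View pics/r12_top.png

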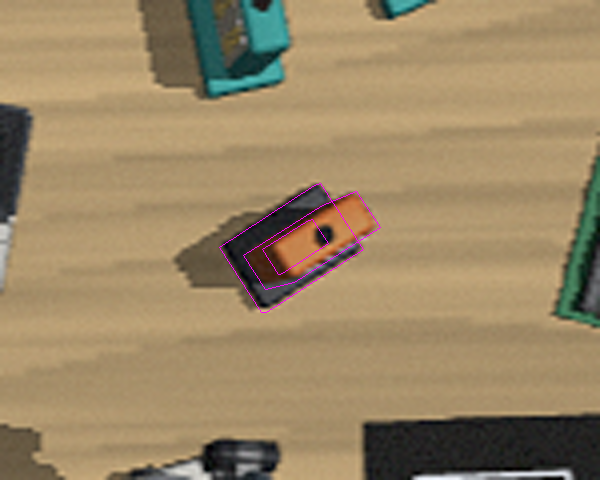

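The torch stands in the cup (lens at crop (316,182)). The lamp's outline matches at (616,−193), 30°. Moving over the lamp.

Request:
servo_tool(rows=[65,-3,7,-8,0,0,-2,65,-6,17,-15,0,0,-4,65,-10,28,-20,0,0,-6,65,-15,41,-25,0,0,-9,65,-19,55,-28,0,0,-12,65,-25,70,-31,0,0,-15,65,-30,85,-34,0,0,-18,65,-35,100,-35,0,0,-21])

```text
time_s: 28.97
position: [0.5493, -0.1625, 0.1926]
tcp_rot: [0.599, 0.801, -0.002, -0.004]
wrist_force: [0.7, 0.1, -0.0]
gripper_width: 0.0557
```

Request:
servo_tool(rows=[65,-12,14,0,0,0,-3,65,-22,26,0,0,0,-6,65,-32,37,0,0,0,-8,65,-40,46,0,0,0,-10,65,-46,53,0,0,0,-12,65,-51,58,0,0,0,-14,65,-51,59,0,0,0,-14,65,-51,59,0,0,0,-14])

```text
time_s: 29.63
position: [0.6199, -0.1946, 0.1904]
tcp_rot: [0.498, 0.867, -0.002, -0.006]
wrist_force: [-0.5, 0.3, -0.9]
gripper_width: 0.0554
```

```bash
python3 plan.py "616 -193 75 30 65 6" "616 -193 63 30 65 2"
```

```text
t 29.63 pos [ 619.9 -194.6  190.4] h 30.3 tilt 0.66 w 55.4 F [-0.5  0.3 -0.9]
[65,0,0,14,-0.5,-0.5,0.0,65,1,0,34,-0.5,-0.5,0.1,65,1,-1,58,-0.5,-0.5,0.1,65,2,-1,81,-0.5,-0.5,0.2,65,2,-1,102,-0.5,-0.5,0.3,65,2,-2,115,-0.5,-0.5,0.3,65,2,-2,121,-0.5,-0.5,0.3,65,2,-2,127,-0.5,-0.5,0.3]
```

Request:
servo_tool(rows=[65,2,-2,12,-0.5,-0.5,0,65,3,-3,32,-0.5,-0.5,0,65,3,-3,56,-0.5,-0.5,0,65,3,-3,80,-0.5,-0.5,0,65,3,-3,102,-0.5,-0.5,0,65,3,-3,118,-0.5,-0.5,0,65,3,-3,126,-0.5,-0.5,0,65,3,-3,127,-0.5,-0.5,0])

```text
time_s: 30.3
position: [0.6126, -0.1922, 0.0612]
tcp_rot: [0.498, 0.867, -0.0, -0.002]
wrist_force: [-0.0, 0.1, 0.6]
gripper_width: 0.0556
```

Request:
servo_tool(rows=[20,0,0,0,0,0,0,10,0,0,0,0,0,0,10,0,0,0,0,0,0,10,0,0,0,0,0,0,10,0,0,0,0,0,0,10,0,0,0,0,0,0])

```text
time_s: 30.8
position: [0.6136, -0.1924, 0.0626]
tcp_rot: [0.498, 0.867, 0.0, -0.0]
wrist_force: [0.5, 1.7, 5.1]
gripper_width: 0.0211
```

```bash
python3 plan.py "616 -193 200 30 10 8"; python3 f3.py work_lamp work_lamp 616 -193 30 0 side r13
```

```text
t 30.8 pos [ 613.6 -192.4   62.6] h 30.3 tilt 0.06 w 21.1 F [0.5 1.7 5.1]
[10,0,0,-12,-0.0,-0.1,0.0,10,0,0,-28,-0.0,-0.1,0.1,10,-1,1,-48,-0.0,-0.1,0.1,10,-1,1,-69,-0.0,-0.1,0.1,10,-1,1,-90,-0.0,-0.1,0.2,10,-1,1,-110,-0.0,-0.1,0.2,10,-1,2,-126,-0.0,-0.1,0.2,10,-2,2,-137,-0.0,-0.1,0.3]
side 0.71 [ 614.1 -194.4] 26.6 0.247
```

View pics/r13_side.png

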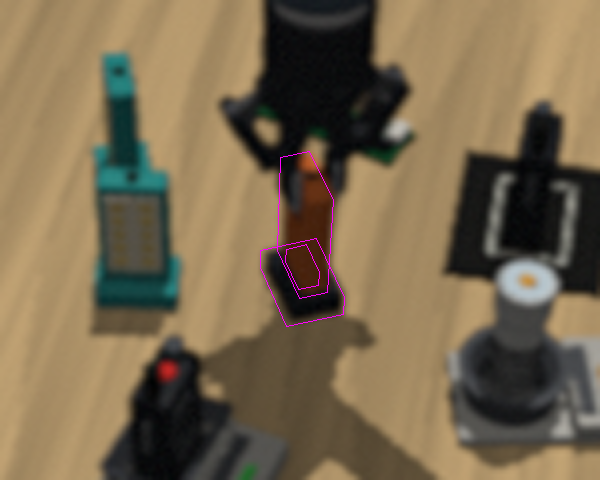

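The lamp is gripped (21 mm). Lifting and carrying it to its dock.

Request:
servo_tool(rows=[10,0,0,-8,0,0,0,10,0,0,-22,0,0,0,10,0,0,-40,0,0,0,10,0,0,-60,0,0,0,10,0,0,-82,0,0,0,10,0,0,-105,0,0,0,10,0,0,-126,0,0,0,10,0,0,-140,0,0,0], grip_force=60)

```text
time_s: 31.57
position: [0.6136, -0.1928, 0.2047]
tcp_rot: [0.498, 0.867, -0.0, -0.0]
wrist_force: [1.0, -0.6, -2.7]
gripper_width: 0.0209
```

```bash
python3 plan.py "488 313 200 -22 10 24";python3 -c "
from h import *
print(ray('top',(116,201),0),ray('side',(231,354),0))"; python3 f3.py work_lamp work_lamp 615 -192 30 140 side r14
```

```text
t 31.57 pos [ 613.6 -192.8  204.7] h 30.3 tilt 0.01 w 20.9 F [ 1.  -0.6 -2.7]
[10,12,3,0,-0.0,-0.0,1.2,10,26,8,0,-0.0,-0.0,3,10,42,12,0,-0.0,-0.0,4,10,60,18,1,-0.0,-0.0,6,10,80,23,1,-0.0,-0.0,8,10,102,30,1,-0.0,0.0,11,10,124,36,1,-0.0,0.0,13,10,148,43,1,-0.0,0.0,15]
[10,26,0,0,0.0,0.0,3,10,52,1,0,0.0,0.0,5,10,79,1,1,0.0,0.0,8,10,106,2,1,0.0,0.0,11,10,133,2,1,0.0,0.0,13,10,160,2,1,0.0,0.0,16,10,187,3,2,0.0,0.0,19,10,212,3,2,0.0,0.0,21]
[10,23,-9,0,0.0,0.0,2,10,45,-17,0,0.0,0.0,5,10,66,-25,1,0.0,0.0,7,10,86,-32,1,0.0,0.0,9,10,104,-39,1,0.0,0.0,11,10,120,-45,1,0.0,0.0,13,10,133,-50,1,0.0,0.0,14,10,145,-54,1,0.0,0.0,15]
[0.62082248 0.38119661 0.        ] [0.61770665 0.37842762 0.        ]
side 0.59 [ 616.1 -197. ] 28.6 0.186
```

View pics/r14_side.png

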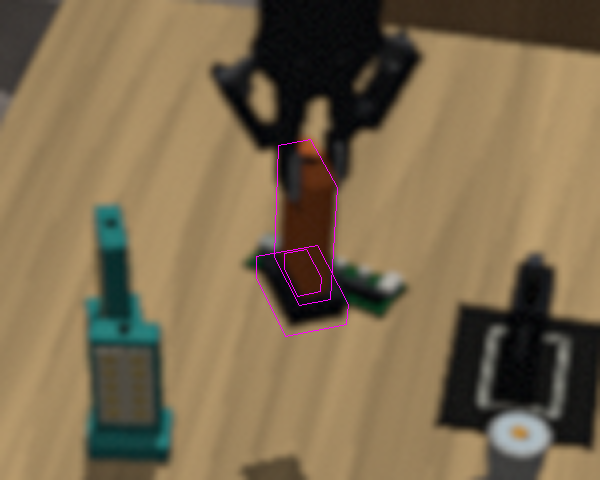

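Request:
servo_tool(rows=[10,12,3,0,0,0,1,10,26,8,0,0,0,3,10,42,12,0,0,0,4,10,60,18,0,0,0,6,10,80,23,0,0,0,8,10,102,30,0,0,0,11,10,124,36,0,0,0,13,10,148,43,0,0,0,15])

```text
time_s: 32.33
position: [0.5755, -0.043, 0.203]
tcp_rot: [0.608, 0.794, -0.001, 0.0]
wrist_force: [-0.1, -0.1, -3.1]
gripper_width: 0.0208
```

Request:
servo_tool(rows=[10,28,0,0,0,0,3,10,55,1,0,0,0,5,10,82,1,0,0,0,8,10,109,2,0,0,0,11,10,136,2,0,0,0,13,10,163,2,0,0,0,16,10,190,3,0,0,0,19,10,216,3,0,0,0,21])

```text
time_s: 33.0
position: [0.5204, 0.1674, 0.2011]
tcp_rot: [0.743, 0.669, -0.002, -0.001]
wrist_force: [0.0, 0.6, -2.9]
gripper_width: 0.021
```

```bash
python3 plan.py "488 313 200 -22 10 10"
```

```text
t 33.0 pos [520.4 167.4 201.1] h -6.0 tilt 0.24 w 21.0 F [ 0.   0.6 -2.9]
[10,9,-3,0,-0.2,0.1,1.0,10,21,-7,0,-0.2,0.1,2,10,36,-12,0,-0.2,0.1,4,10,53,-18,0,-0.2,0.1,6,10,71,-24,0,-0.2,0.1,8,10,88,-30,1,-0.2,0.1,10,10,105,-35,1,-0.2,0.1,12,10,120,-40,1,-0.2,0.1,14]
[10,11,-7,0,0.0,0.0,1.4,10,19,-12,0,0.0,0.0,2]
```

Request:
servo_tool(rows=[10,18,-6,0,0,0,2,10,38,-13,0,0,0,4,10,58,-20,0,0,0,6,10,78,-27,0,0,0,9,10,97,-33,1,0,0,11,10,114,-38,1,0,0,13,10,128,-43,1,0,0,15,10,137,-46,1,0,0,16])

```text
time_s: 33.67
position: [0.4872, 0.3094, 0.1979]
tcp_rot: [0.829, 0.559, -0.004, -0.001]
wrist_force: [-0.7, -0.8, -1.9]
gripper_width: 0.0208
```

Request:
servo_tool(rows=[10,2,-1,0,0,0,0,10,2,-1,0,0,0,0,10,2,-1,0,0,0,0])

```text
time_s: 33.92
position: [0.4864, 0.311, 0.1966]
tcp_rot: [0.829, 0.559, -0.005, -0.001]
wrist_force: [0.4, 0.6, -2.8]
gripper_width: 0.0209
```

```bash
python3 plan.py "488 313 115 -22 10 8"; python3 f3.py work_lamp work_lamp 488 314 -22 139 side,top r15
```

```text
t 33.92 pos [486.4 311.  196.6] h -22.0 tilt 0.62 w 20.9 F [ 0.4  0.6 -2.8]
[10,0,0,7,-0.4,0.4,-0.0,10,1,0,17,-0.4,0.4,-0.0,10,1,0,28,-0.4,0.4,-0.0,10,2,1,41,-0.4,0.4,-0.0,10,2,1,53,-0.4,0.4,-0.0,10,2,1,65,-0.4,0.4,-0.0,10,3,1,75,-0.4,0.4,-0.0,10,3,1,82,-0.4,0.4,-0.0]
side 0.76 [485.7 311.3] -15.7 0.358
top 0.61 [486.6 304.5] -21.1 0.394
```

View pics/r15_side.png

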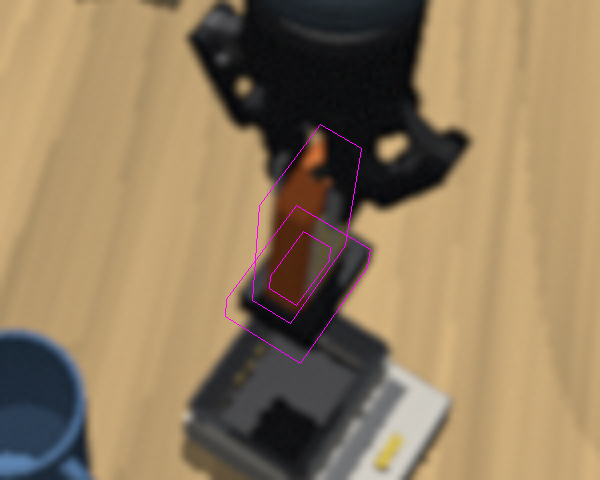

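View pics/r15_top.png

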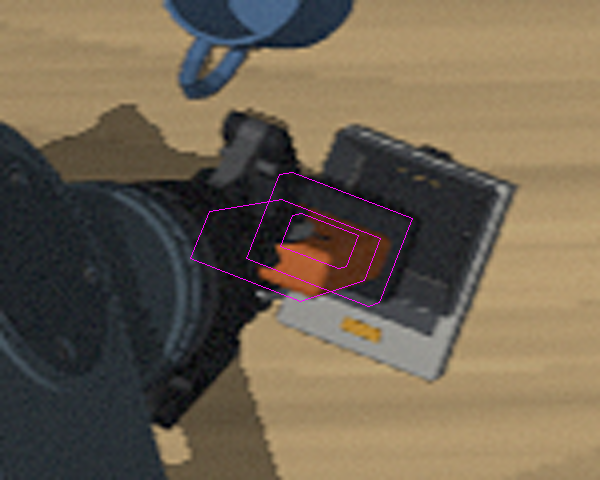

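Run:
```python
from h import *
for c,(x0,y0) in (("side",(225,230)),("top",(100,200))):
    im=camera(c);np.save(f"raw_{c}.npy",im);cr=cv2.resize(im[y0:y0+100,x0:x0+120],None,fx=6,fy=6,interpolation=cv2.INTER_CUBIC)
    cr=np.clip(cr.astype(float)*1.6+10,0,255).astype(np.uint8);cv2.imwrite(f"pics/z_{c}.png",cr)
```

```text
(no output)
```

View pics/z_side.png

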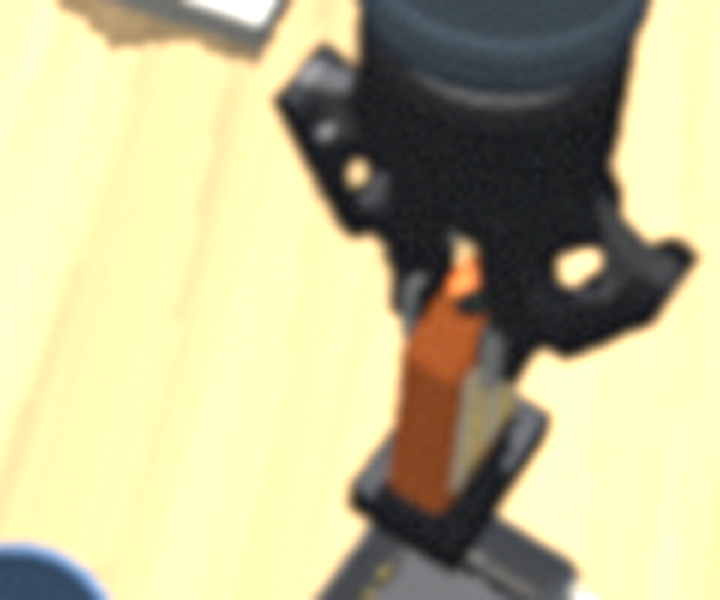

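View pics/z_top.png

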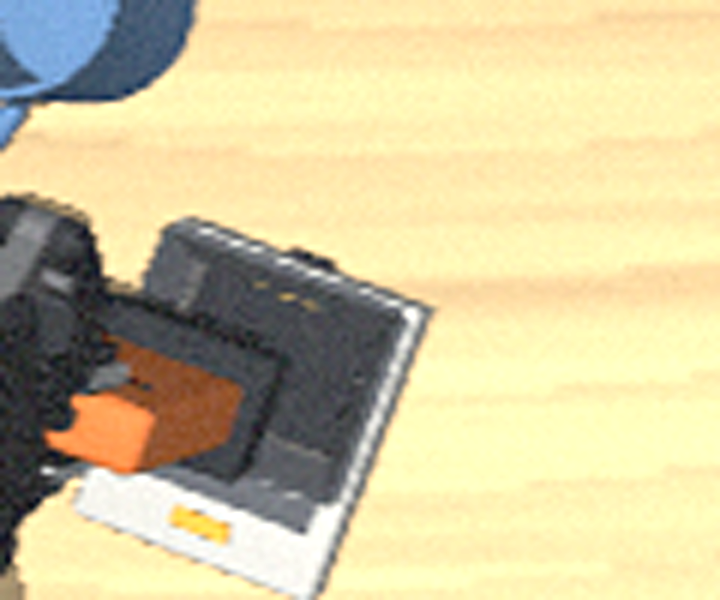

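```bash
cat > f6.py <<'E'
from h import *
S=lambda a,b:((a+.5)/6-.5+225,(b+.5)/6-.5+230)
T=lambda a,b:((a+.5)/6-.5+100,(b+.5)/6-.5+200)
k=[("top",(22,-32,18),T(285,355)),("top",(-22,-32,9),T(240,478)),("top",(-11,-26,112),T(130,470)),("top",(11,-26,112),T(158,400)),("top",(11,-26,20),T(243,385)),("top",(-11,-26,20),T(222,452)),
("side",(11,26,112),S(410,347)),("side",(-11,26,112),S(466,378)),("side",(11,26,20),S(392,485)),("side",(-11,26,20),S(447,512)),("side",(22,32,18),S(355,492)),("side",(-22,32,0),S(455,563)),("side",(-22,-32,18),S(548,415))]
def f(p):
    Rm=R.from_rotvec(p[3:]).as_matrix()
    return np.concatenate([proj(c,[Rm@(np.array(L)*.001)+p[:3]])[0]-uv for c,L,uv in k])
q=least_squares(f,[.487,.312,.134,0,0,-.38],loss='soft_l1');p=q.x
Rm=R.from_rotvec(p[3:]).as_matrix();print((p[:3]*1e3).round(1),"yaw",np.degrees(np.arctan2(Rm[1,0],Rm[0,0])).round(1),"z axis",Rm[:,2].round(3));print(f(p).reshape(-1,2).round(1).tolist())
E
python3 f6.py
```

```text
[486.3 308.2 140.4] yaw -16.0 z axis [ 0.002 -0.001  1.   ]
[[-1.9, -0.1], [0.9, 0.9], [0.6, 1.5], [-0.7, 1.0], [0.3, -0.3], [0.8, -0.5], [-2.0, -0.4], [-0.4, -0.4], [-1.0, 0.5], [-0.1, 1.0], [-1.3, -0.2], [1.6, 2.1], [0.6, -3.1]]
```

A 6-DOF fit of hand-picked corners shows the lamp upright in the grip at (486,308), LED side toward the dock front. I shift about +5 mm in y and lower it.

Request:
servo_tool(rows=[10,1,0,7,-0.4,0.4,0,10,2,0,17,-0.4,0.4,0,10,3,0,29,-0.4,0.4,0,10,4,0,42,-0.4,0.4,0,10,5,0,55,-0.4,0.4,0,10,5,0,67,-0.4,0.4,0,10,5,0,77,-0.4,0.4,0,10,5,0,82,-0.4,0.4,0])

```text
time_s: 34.88
position: [0.4876, 0.315, 0.114]
tcp_rot: [0.83, 0.558, -0.0, -0.0]
wrist_force: [-0.9, -0.1, -3.0]
gripper_width: 0.0211
```

```bash
python3 plan.py "488 316 74 -22 10 8"
python3 - <<'E'
from h import *
for c,(x0,y0) in (("side",(235,260)),("top",(100,200))):
    im=camera(c);np.save(f"raw_{c}.npy",im);cr=cv2.resize(im[y0:y0+100,x0:x0+120],None,fx=6,fy=6,interpolation=cv2.INTER_CUBIC)
    cr=np.clip(cr.astype(float)*1.6+10,0,255).astype(np.uint8);cv2.imwrite(f"pics/z2_{c}.png",cr)
E
```

```text
t 34.88 pos [487.6 315.  114. ] h -22.1 tilt 0.07 w 21.1 F [-0.9 -0.1 -3. ]
[10,0,0,3,-0.1,0.0,-0.0,10,0,0,8,-0.1,0.0,-0.0,10,0,0,14,-0.1,0.0,-0.0,10,1,0,20,-0.1,0.0,-0.1,10,1,0,26,-0.1,0.0,-0.1,10,1,0,32,-0.1,0.0,-0.1,10,1,0,37,-0.1,0.0,-0.1,10,1,0,40,-0.1,0.0,-0.1]
```

View pics/z2_side.png

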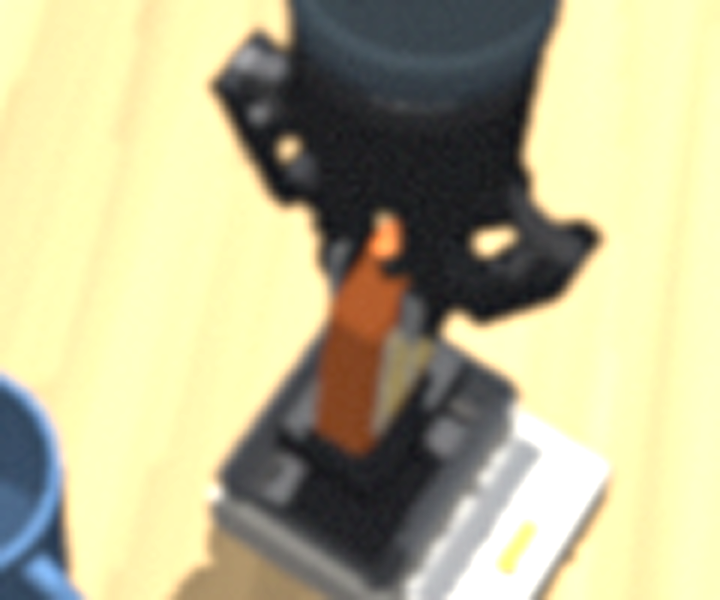

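View pics/z2_top.png

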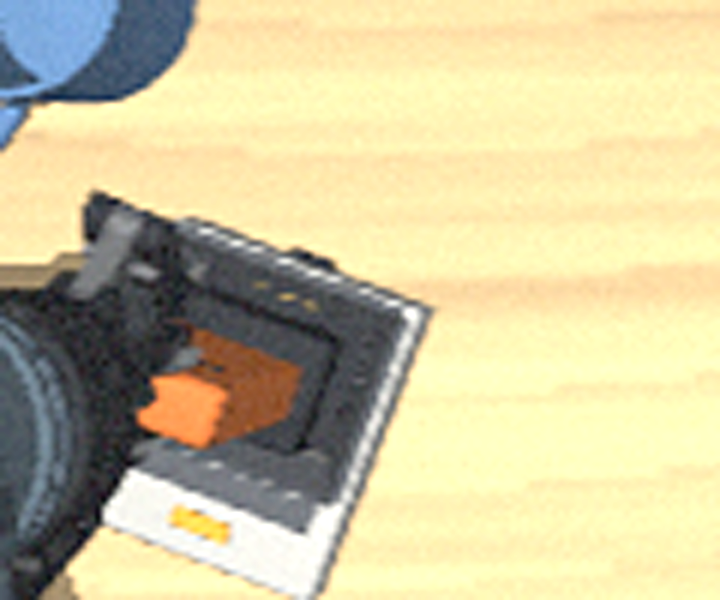

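Run:
```python
from h import *
obs={"top":[((22,-32,18),(338,340)),((-22,-32,9),(305,450)),((11,-26,20),(300,365)),((-11,-26,20),(275,435)),((-11,-26,112),(212,447)),((11,-26,112),(228,385))],
"side":[((11,26,112),(333,318)),((-11,26,112),(384,345)),((11,26,20),(317,437)),((-11,26,20),(362,458))]}
o={"top":(100,200),"side":(235,260)}
k=[(c,L,((u+.5)/6-.5+o[c][0],(v+.5)/6-.5+o[c][1])) for c in obs for L,(u,v) in obs[c]]
for z in(.048,.051,.054):
  for sub in(k,k[:6],k[6:]):
    p,r=fitkp(sub,[.488,.313,-.38],z);print(z,len(sub),(p[:2]*1e3).round(1),np.degrees(p[2]).round(1),np.abs(r).mean().round(2))
```

```text
0.048 10 [486.2 312.5] -17.4 0.82
0.048 6 [486.9 313.6] -18.0 0.72
0.048 4 [486.  310.3] -15.9 0.66
0.051 10 [486.1 312.5] -16.4 0.69
0.051 6 [487.2 312.8] -18.0 0.72
0.051 4 [485.8 311.8] -16.0 0.69
0.054 10 [486.1 312.6] -15.5 0.77
0.054 6 [487.4 311.9] -18.1 0.73
0.054 4 [485.6 313.3] -16.2 0.71
```

Request:
servo_tool(rows=[10,1,1,3,0,0,1,10,1,1,7,0,0,2,10,1,1,12,0,0,2,10,1,1,17,0,0,2,10,1,1,22,0,0,2,10,1,1,26,0,0,2,10,1,1,28,0,0,2,10,1,1,28,0,0,2])

```text
time_s: 35.65
position: [0.4887, 0.3155, 0.0859]
tcp_rot: [0.839, 0.544, -0.001, -0.0]
wrist_force: [-0.0, 0.4, -2.5]
gripper_width: 0.0204
```

Foot at about 23 mm, inside the straight walls with no side force. Lowering the rest.

Request:
servo_tool(rows=[10,0,0,3,0,0,0,10,0,0,6,0,0,0,10,0,0,8,0,0,0,10,0,0,10,0,0,0,10,0,0,11,0,0,0,10,0,0,11,0,0,0])

```text
time_s: 36.15
position: [0.4886, 0.3154, 0.0748]
tcp_rot: [0.839, 0.544, -0.001, -0.0]
wrist_force: [0.4, 0.1, -2.0]
gripper_width: 0.0206
```

Request:
servo_tool(rows=[10,0,0,1,0,0,0,10,0,0,2,0,0,0,10,0,0,2,0,0,0])

```text
time_s: 36.4
position: [0.4892, 0.3156, 0.0745]
tcp_rot: [0.839, 0.544, -0.0, -0.0]
wrist_force: [-2.2, -2.1, 7.1]
gripper_width: 0.0206
```

Touchdown at the expected height. Releasing.

Request:
servo_tool(rows=[40,0,0,0,0,0,0,55,0,0,0,0,0,0,65,0,0,0,0,0,0,65,0,0,0,0,0,0,65,0,0,-4,0,0,0,65,0,0,-18,0,0,0,65,0,0,-45,0,0,0,65,0,0,-80,0,0,0])

```text
time_s: 37.07
position: [0.4873, 0.3148, 0.1529]
tcp_rot: [0.839, 0.544, -0.003, -0.001]
wrist_force: [0.6, 0.2, -0.2]
gripper_width: 0.0555
```

Request:
servo_tool(rows=[65,-10,-10,-25,0,0,0,65,-35,-30,-40,0,0,0,65,-65,-55,-45,0,0,0,65,-95,-80,-45,0,0,0,65,-125,-100,-45,0,0,0,65,-150,-120,-45,0,0,0,65,-165,-130,-45,0,0,0,65,-165,-130,-45,0,0,0])

```text
time_s: 37.73
position: [0.2981, 0.216, 0.1994]
tcp_rot: [0.839, 0.544, -0.004, -0.001]
wrist_force: [0.4, -0.2, -0.0]
gripper_width: 0.0556
```

```bash
python3 plan.py
python3 - <<'E'
from h import *
im=camera("top");cv2.imwrite("pics/e_top.png",cv2.resize(im[100:330,60:480],None,fx=1.9,fy=1.9,interpolation=2))
im=camera("side");cv2.imwrite("pics/e_side.png",cv2.resize(im[90:390,190:400],None,fx=2,fy=2,interpolation=2))
E
for a in "charged_radio radio 460 -300 1 4" "flat_radio radio 671 -1 -10 12" "torch torch 452.5 -118 0 12" "work_lamp work_lamp 488 313 -22 12"; do echo $a; python3 f3.py $a side,top e; done
```

```text
t 37.73 pos [298.1 216.  199.4] h -24.1 tilt 0.43 w 55.6 F [ 0.4 -0.2 -0. ]
charged_radio radio 460 -300 1 4
top 0.61 [ 463.6 -298.5] -3.1 0.109
flat_radio radio 671 -1 -10 12
side 0.72 [671.1  -4.7] -6.1 0.135
top 0.84 [671.2   1.5] -10.8 0.112
torch torch 452.5 -118 0 12
side 0.7 [ 453.5 -120.7] 5.0 0.118
top 0.69 [ 454.7 -116.6] -3.0 0.049
work_lamp work_lamp 488 313 -22 12
side 0.89 [488.4 311.3] -21.2 0.09
top 0.78 [489.9 313.6] -20.3 0.143
```

View pics/e_top.png

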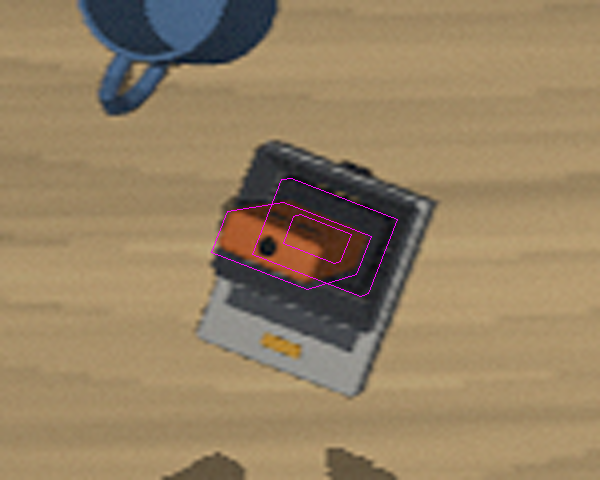

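View pics/e_side.png

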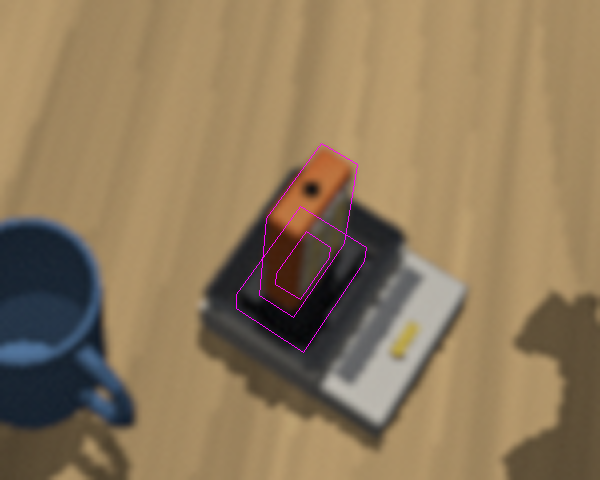

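The lamp sits squarely in its dock: the outline matches in both views and the dark hole in its top is at crop (268,245). One last overall look.

Run:
```python
from h import *
im=camera("top");cv2.imwrite("pics/o_top.png",cv2.resize(im[100:330,60:480],None,fx=1.9,fy=1.9,interpolation=2))
im=camera("side");cv2.imwrite("pics/o_side.png",cv2.resize(im[90:390,190:400],None,fx=2,fy=2,interpolation=2))
```

```text
(no output)
```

View pics/o_top.png

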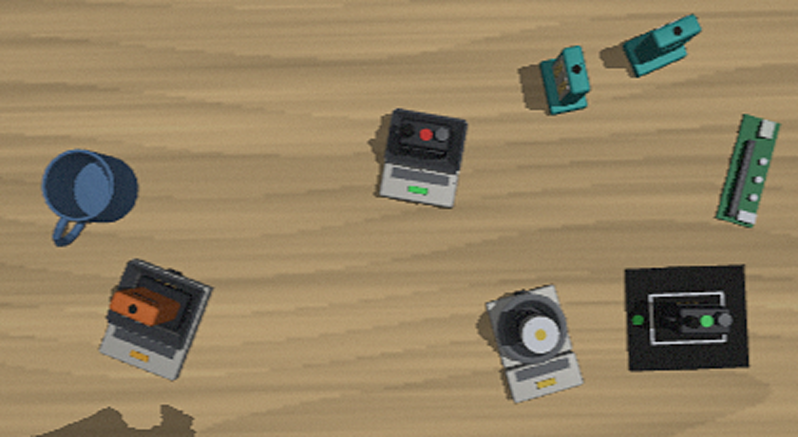

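View pics/o_side.png

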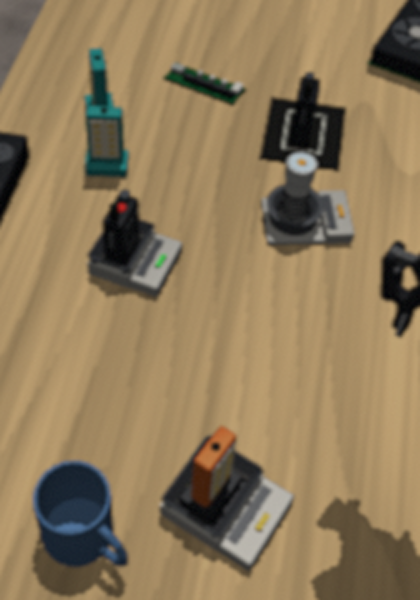

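In the last views the red radio is in the dock (top crop (426,134)), the lamp (133,308) and torch (540,335) are in theirs, and the green radio is inside the outline (707,321). The mug and board are in place, and the gripper is clear of everything.

```bash
python3 -c "
from station import *
print(finish_job())"
```

```text
the job is handed in; nothing more can be done
None
```

The changeover is finished and handed in at about 39 s of the 106 s allowed. All four handhelds stand upright where they belong in the last pictures. The job reported no verdict.

| Item | Where it stands | Last check |
|---|---|---|
| Charged radio | Inside the outline on the mat | About 5 mm off in x and in y, a few degrees of turn; last confirmed by the top camera only |
| Flat radio | Radio dock, front to front | Within about 4 mm of the pocket centre |
| Torch | Round cup | Within about 5 mm of the cup centre |
| Work lamp | Its own dock, LED face to the front | Within about 2–3 mm of the pocket centre |

- **Seating:** each one touched down at the height expected for its mat or dock floor, with 6–12 N at the wrist, before I released it.
- **Torch grip:** the first try caught only the lower edge of the torch's head, so I reopened and gripped the head properly before lifting.
- **Disagreements:** the side and top cameras differ by up to 6 mm in y (flat radio), 4 mm for the torch and 2 mm for the lamp. In-hand yaw readings were off by about 5°. The last side view gave no match for the charged radio. All of these differences are within the limits.
- **Bystanders:** the mug, the circuit board and the turquoise look-alikes appear where they started, judged by eye in the final pictures.

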